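Centre-punch the spool plug on the lapping carriage

ROBOT

A 6-joint arm with a two-finger parallel gripper is mounted at the origin on the work surface. World frame = base frame: x ahead of the robot, y to its left, z up, the work surface at z = 0. Lengths are in mm, angles in rad, forces in N, time in s.
With the tool pointing down it reaches from about 350 to 775 mm from the base axis. Payload 7.3 kg.
Tool frame: the origin (TCP) lies at the centre of the arm's flange, where the gripper is bolted on; the fingertips stand 178 mm ahead of it and the grasp point (between the pads) lies 159 mm ahead of it; z points along the fingers, y is the direction in which the jaws open and shut (so a half turn about z gives the same grasp; the last joint's range is limited). The gripper opens to 92 mm and grips with 3 to 60 N. Pads are 19 mm wide; open, the fingers measure 130 mm over their backs; the gripper's body (75 mm by 190 mm) begins 47 mm behind the grasp point.
Start: joints at [-1.431, 0.342, 1.524, -0, 1.275, -0.146], TCP at [148.031, -503.701, 404.741] pointing down, gripper open.
Joint ranges: [-2.53, 2.53], [-0.77, 2.02], [0.04, 2.7], [-1, 4.14], [0.28, 2.66], [-3.11, 3.11]. Speed limits (rad/s): [2.57, 2.57, 3.14, 3.14, 3.14, 3.14].

INTERFACE

Orientations are given as [roll, pitch, yaw] about the fixed x, y, z axes, in that order (R = Rz(yaw) Ry(pitch) Rx(roll)).
In Python, from plant import status, viewer, ticket gives the robot as it stands.
- The arm moves only by the tool play_rows, never from a script. Its argument "commands" is a list of rows, each an object with "offset": the shift along the tool's x, y, z in m, a list of three; "twist": the turn about the tool's z in degrees. A call has 1 to 5 rows; each row shifts and turns the commanded pose from where the row before left it, along the tool's axes as they then stand; what a row does not reach is not made up. A row lasts 1/10 s, in which the tool goes at most 50 mm and 8.59 degrees, less where a joint would pass 70% of its speed; a pose out of reach is approached as far as the arm can. A call with a gripper value outside its range is refused whole. "jaw" is the closure in counts, from 0 (fully open) to 255 (shut), set as the call begins (left out, the last holds). The fingers move at their own pace and stop on an object; the grip force is fixed at half the most. Time passes only in rows, so rows that do not move let the fingers close. It gives the time, the measured TCP pose, the force and the opening at its end, in the units of the state.
- status.get_obs(): the state, without advancing time (a new reading comes with each control period).
- viewer.capture(name): name is "scene" or "top" or "wrist"; returns the picture (400x640x3 uint8, red, green, blue); there is no depth.
- viewer.camera_params(name): a dict with "fov_y" (degrees; the focal length in pixels is half the picture's height over the tangent of half this angle, whatever the lens; pixels are square), "cx", "cy" (the principal point, pixels), "D" ([k1, k2, p1, p2, k3] as OpenCV has them; the pictures are not rectified), "rvec" (rotation vector, rad) and "tvec" (3), from world to camera coordinates, as OpenCV has them; the wrist camera has in their place "T_tool_cam" (4x4, takes a point from camera to tool coordinates, whose origin is the TCP and whose axes are the flange's). Camera axes: x right, y down, z forward; pixel columns grow to the right and rows downward; lengths in mm; the calibration is good to about 2 mm. A picture is of the moment at which its call begins: read the wrist's pose just before it. camera_params takes no time and is no camera call.
- ticket.close_job(): hands the job in, once; it reports no verdict.
The state is a dict: "time": time; "joint_positions": joint angles; "dq": joint speeds; "tau": joint torques, N m; "tool_pos": TCP position; "tcp_rot": TCP orientation; "contact_force": force on the tool from outside, world axes, zero at the start; "moment": the same for the moment, N m; "grip_width": finger opening in mm.
Only numpy, scipy, OpenCV 4.12 (cv2) and the standard library are available. Lean on these libraries where they do the work, as an engineer would, in place of code of your own. Each camera call takes 0.05 s, during which the arm holds its last target.

TASK

One ring-shaped part, either the bushing or the collar, has been left standing between the rails in the carriage's way: lift it out and stand it upright on the bench clear of the track, then slide the carriage fully home so that its plug seats in the V-block. With the carriage home, take the spring punch from its fork stand, set its tip on the centre of the plug's top face and press straight down until it trips, then hang the punch back upright in its fork and let go. Leave the other ring, the tin and the wooden case where they are, keep the punch upright and do not trip it anywhere else.

Things in the scene. Friction and masses are not known exactly. Their poses are not given: they have to be found in the camera images.
- track: (Sizes in all entries in mm.) Fixed track: two steel rails, 15 wide, 20 high, 400 long, along this frame's y, centred at x = -44.5 and +44.5, bare bench between them (74 gap), thin foot strips to x = +-60. Origin on the bench at the track's centre, z up. The carriage travels to +y. Green V-block, 75 high, 112 wide, fixed at y = 116 to 189, its 90 degree notch facing -y.
- vee (a point): Root line of the V-block's notch at its top, 75 above the bench, at x = 0, y = 155 in the track frame. The axes are the track's.
- carriage (a joint): Travel of the steel slide carriage along the track's +y, in m: 0 = farthest from the V-block, 0.1866 = fully home (hard stop, plug touching both flanks of the V; within 3 mm counts as home). It starts between 0 and 0.025. Sliding friction 3.5 N; it stays where it is left.
- push_bar (a point): Middle of the upright dark steel bar on top of the carriage, 83 above the bench; axes as the track's. The bar is 50 wide (x), 14 thick (y), from 62 to 104 above the bench; it can be pushed or pinched. The carriage block below is 100 (x) by 80 (y), 22 to 62 above the bench, reaching 25 behind this point (-y) and 55 ahead (+y).
- plug_face (a point): Centre of the flat top face of the black steel spool plug, 84 above the bench: the spot to punch (a small bright dot, 7 across). The plug is an upright spool, 50 diameter and 56 high, clamped to the carriage's front, 83 ahead (+y) of push_bar, and travels with it. Axes as the track's.
- bushing: Loose bronze lap bushing: upright tube, 48 outer and 32 inner diameter, 90 high, about 0.45 kg. Origin at the centre of its underside, z up its axis. It stands either between the rails or on the open bench.
- collar: Loose dull zinc spacer collar: upright thick ring, 60 outer and 36 inner diameter, 70 high, about 0.5 kg. Origin at the centre of its underside, z up its axis. It stands either between the rails or on the open bench; the bushing is at the other place.
- stand: Fixed dark steel punch stand. Base 12 high, x = -38 to +62, y = +-45 in this frame; a post at x = 30 to 50 carries a fork: two level prongs, 12 wide, 12 thick, x = -30 to +30, with a 30 gap between them centred on y = 0, open to -x. Tops of prongs and post 120 above the bench. Origin on the bench below the seat, z up.
- fork_seat (a point): The point on the prongs' top level, 120 above the bench, midway between the prongs, where the punch's axis hangs. Axes as the stand's.
- punch: Loose automatic centre punch, 150 long, about 0.38 kg, hanging upright by its flange on the fork, tip down. Origin on its axis at the flange's underside, z up. Flange 44 diameter, 0 to 8 above the origin; round grip 30 diameter, 8 to 58; low cap to 62; barrel 22 diameter down to -60; nose rod 10 diameter, tip at -88. Grip it just above the flange, which then backs up the fingertips.
- nose (a joint): How far the punch's nose is pushed into its barrel, in m: 0 = out, 0.0115 = fully in. Resistance starts at 3 N, climbs to about 12 N at 0.004, then gives way with a snap and falls to about 5 N; tripped when this passes 0.0095. It comes out again by itself when lifted.
- punch_tip (a point): Tip of the punch's nose, 88 below the punch's origin when out. To count, it must be within 6 mm of the plug face's centre as it trips.
- tin: Bystander: round steel tin with a grey lid, 68 diameter, 60 high, 0.4 kg; origin at the centre of its underside. Leave alone.
- case: Bystander: closed wooden gauge case, 90 (x) by 130 (y) by 51 high, 0.8 kg; origin at the centre of its underside. Leave alone.

How it is judged:
By the outcome, as a careful person would: the job done as asked, in the order asked, and still so for the second after the job is handed in, with the robot touching nothing.
It also fails if it takes over 72 s, if anything falls off the work surface, if the arm or the gripper's body presses on something with over 40 N, if the wrist force passes 120 N, or if a joint passes its speed limit or range.

## Working session

There is one attempt and no reset: what is moved stays moved. The work goes in short steps, Python scripts to look and compute and a tool call to move; the robot and the scene stay as the last step left them, time stands still between calls to the robot, and variables do not carry over. Pictures are saved under pics/ and viewed, and the job is handed in when it is done.

Besides the shell and the picture viewer there is one more tool, called after ">>>" as name(argument=value, ...) on one line, values as JSON. play_rows: Moves the arm, as the interface text tells. Its arguments: {"type":"object","properties":{"commands":{"type":"array"},"jaw":{"type":"number"}},"required":["commands"]}

```bash
ls; mkdir -p pics; python3 - <<'E'
from plant import status, viewer, ticket
import cv2
o=status.get_obs();print(o)
for n in ("scene","top","wrist"):
    print(n,viewer.camera_params(n))
    cv2.imwrite(f"pics/{n}0.png",viewer.capture(n)[:,:,::-1])
E
```

```text
pics
{'time': 0.0, 'joint_positions': array([-1.43099613e+00,  3.42704661e-01,  1.52501186e+00, -4.69810563e-06,
        1.27539418e+00, -1.45957288e-01]), 'dq': array([-0.00263612,  0.00156567, -0.00026217, -0.00018734, -0.00065934,
        0.00025457]), 'tau': array([-7.31832642e-04, -4.31250715e+01, -2.44217044e+01,  7.17785186e-02,
        5.59201394e-02, -8.23581058e-05]), 'tool_pos': array([ 148.01228181, -503.56132151,  404.0559327 ]), 'tcp_rot': array([-3.14009010e+00, -2.16338526e-04,  2.85758689e-01]), 'contact_force': array([ 0.20738736, -0.07041146, -0.05207272]), 'moment': array([ 0.00059247, -0.08373304,  0.0263369 ]), 'grip_width': 91.79082629815674}
scene {'fov_y': 46.816337337235396, 'cx': 320.71496974042714, 'cy': 199.3017411438957, 'D': array([-0.09834732,  0.        ,  0.        ,  0.        ,  0.        ]), 'rvec': array([ 0.8448975 ,  2.75638578, -0.76594354]), 'tvec': array([ 435.98510688, -222.69571178, 1443.81889071])}
top {'fov_y': 57.43072409611635, 'cx': 317.96545600475326, 'cy': 204.42748122894366, 'D': array([-0.0598594,  0.       ,  0.       ,  0.       ,  0.       ]), 'rvec': array([ 2.15572176, -2.12763501,  0.13268904]), 'tvec': array([  3.95264617, 572.05979094, 928.99445378])}
wrist {'fov_y': 69.2396134524621, 'cx': 322.3082701104125, 'cy': 195.55938330543464, 'D': array([-0.05156056,  0.        ,  0.        ,  0.        ,  0.        ]), 'T_tool_cam': array([[-3.70663550e-04, -9.57815217e-01, -2.87384539e-01,
         7.81162235e+01],
       [ 9.99999781e-01, -5.12555335e-04,  4.18497915e-04,
        -1.53067082e+00],
       [-5.48144149e-04, -2.87384321e-01,  9.57815197e-01,
         1.93243881e+01],
       [ 0.00000000e+00,  0.00000000e+00,  0.00000000e+00,
         1.00000000e+00]])}
```

View pics/scene0.png

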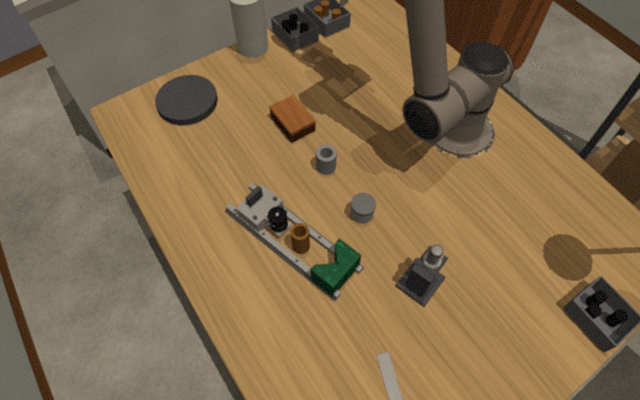

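View pics/top0.png

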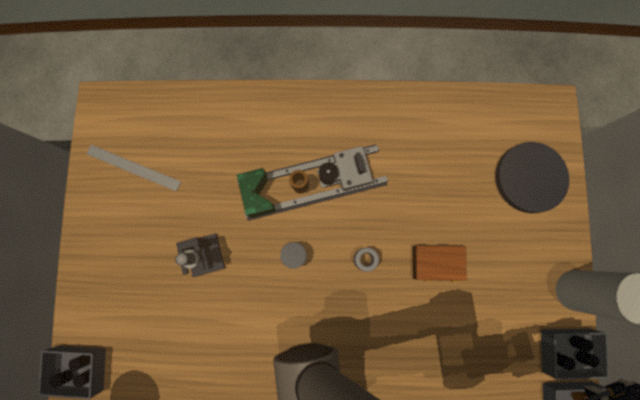

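View pics/wrist0.png

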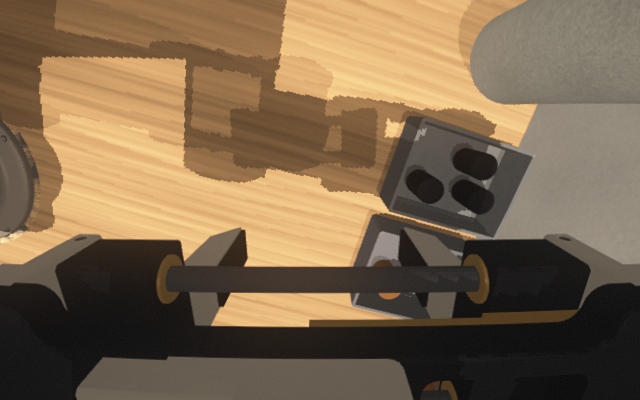

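The bushing (bronze) is between the rails: top (299,181), scene (300,238). The collar is on the open bench at top (366,259), the tin at (293,254), the case at (440,262) and the stand with punch around (200,256). I'll zoom in to measure.

```bash
cat > h.py <<'E'
import numpy as np, cv2
from plant import status, viewer
from scipy.spatial.transform import Rotation as Ro
def K(p):
    f=200/np.tan(np.radians(p['fov_y']/2)); return np.array([[f,0,p['cx']],[0,f,p['cy']],[0,0,1.]])
def pose(n,obs=None):
    p=viewer.camera_params(n)
    if n!='wrist':
        R=cv2.Rodrigues(p['rvec'])[0]; t=np.array(p['tvec'],float)
    else:
        T=np.eye(4); T[:3,:3]=Ro.from_euler('xyz',obs['tcp_rot']).as_matrix(); T[:3,3]=obs['tool_pos']
        W=np.linalg.inv(T@p['T_tool_cam']); R=W[:3,:3]; t=W[:3,3]
    return K(p),np.array(p['D']),R,t
def ray(P,uv):
    k,D,R,t=P
    n=cv2.undistortPoints(np.array([[uv]],float),k,D)[0,0]
    d=R.T@np.array([n[0],n[1],1]); return -R.T@t,d/np.linalg.norm(d)
def atz(P,uv,z):
    c,d=ray(P,uv); return c+d*(z-c[2])/d[2]
def tri(rs):
    A=np.zeros((3,3));b=np.zeros(3)
    for c,d in rs:
        M=np.eye(3)-np.outer(d,d);A+=M;b+=M@c
    x=np.linalg.solve(A,b); return x,[np.linalg.norm((np.eye(3)-np.outer(d,d))@(x-c)) for c,d in rs]
def proj(P,X):
    k,D,R,t=P
    return cv2.projectPoints(np.atleast_2d(np.array(X,float)),cv2.Rodrigues(R)[0],t,k,D)[0][:,0]
def crop(img,x0,y0,x1,y1,s,fn):
    c=cv2.resize(img[y0:y1,x0:x1],None,fx=s,fy=s,interpolation=cv2.INTER_CUBIC); cv2.imwrite(fn,c)
E
python3 - <<'E'
from h import *
t=cv2.imread('pics/top0.png');s=cv2.imread('pics/scene0.png')
crop(t,160,130,400,290,3.3,'pics/t0c.png'); crop(s,210,130,460,310,3.2,'pics/s0c.png')
P=pose('top')
for n,uv,z in [('bush',(299,181),90),('collar',(366,259),70),('tin',(293,254),60),('case',(440,262),51),('punch',(187,258),180),('vb',(262,193),75)]: print(n,atz(P,uv,z).round())
E
```

```text
bush [624.  60.  90.]
collar [ 430. -112.   70.]
tin [440.  73.  60.]
case [ 424. -305.   51.]
punch [427. 303. 180.]
vb [595. 156.  75.]
```

View pics/t0c.png

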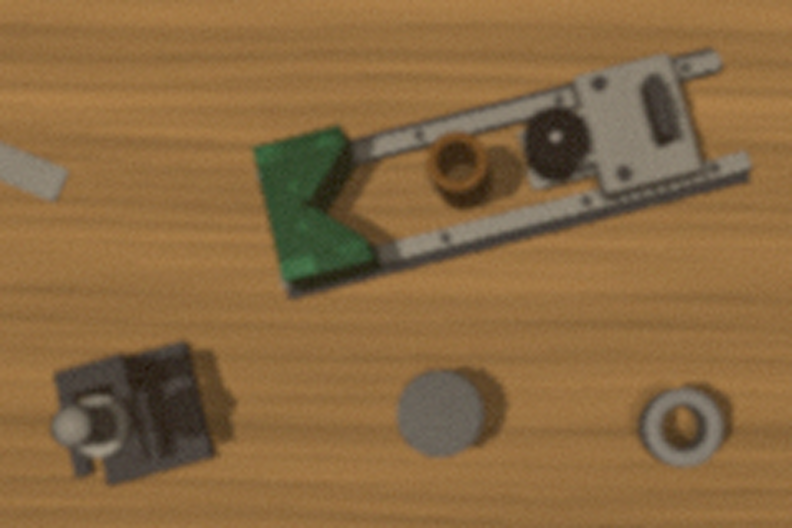

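View pics/s0c.png

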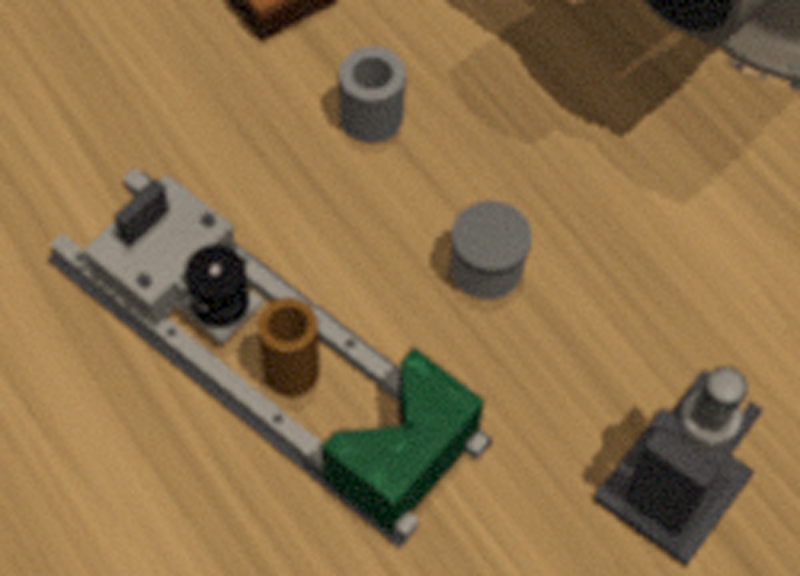

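```bash
python3 - <<'E'
from h import *
T=pose('top');S=pose('scene')
for n,a,b in [('bush',(458,160),(288,322)),('vee',(303,205),(407,424)),('plug',(557,136),(216,269)),('punch',(72,424),(727,382)),('collar',(683,425),(372,71)),('tin',(441,412),(491,238)),('bar',(658,106),(142,205))]:
    ua=np.array(a)/3.3+(160,130);ub=np.array(b)/3.2+(210,130)
    x,e=tri([ray(T,ua),ray(S,ub)]);print(n,x.round(1),np.round(e,1))
# rail directions: rail top z20
f=lambda u:atz(T,np.array(u)/3.3+(160,130),20)
for a,b in [((360,150),(715,61)),((385,255),(740,162))]:
    d=f(a)-f(b);print(f(a).round(),f(b).round(),np.degrees(np.arctan2(d[1],d[0])))
g=lambda u:atz(T,np.array(u)/3.3+(160,130),12)
c=[g(u) for u in [(56,376),(188,343),(214,457),(108,485)]];print(np.round(c))
E
```

```text
bush [631.4  60.9  86.6] [0.5 0.5]
vee [598.6 181.3  73.7] [1.7 1.7]
plug [652.3 -15.2  80.2] [1. 1.]
punch [424.8 315.6 178.4] [0.9 0.9]
collar [ 430.7 -114.3   70.3] [0.3 0.3]
tin [437.8  72.8  49. ] [0.7 0.7]
bar [674.1 -93.1  93.8] [0.5 0.5]
[654. 147.  20.] [ 733. -149.   20.] 105.06252330148219
[566. 124.  20.] [ 647. -169.   20.] 105.54734508658706
[[462. 396.  12.]
 [491. 286.  12.]
 [399. 260.  12.]
 [374. 347.  12.]]
```

```bash
cat >> h.py <<'E'
def plan(target,yaw=None,n=None,maxs=45,maxr=8.0):
    import math
    o=status.get_obs(); p=np.array(o['tool_pos']); R0=Ro.from_euler('xyz',o['tcp_rot']); y0=o['tcp_rot'][2]
    yaw=y0 if yaw is None else math.radians(yaw)
    d=np.array(target,float)-p; dy=math.degrees((yaw-y0+math.pi)%(2*math.pi)-math.pi)
    if n is None: n=max(1,math.ceil(max(np.linalg.norm(d)/maxs,abs(dy)/maxr)))
    print('t',round(o['time'],2),'from',p.round(1),'yaw',round(math.degrees(y0),2),'d',d.round(1),'dyaw',round(dy,2),'n',n)
    tw=-round(dy/n,2); rows=[]
    for i in range(n):
        ya=math.radians(math.degrees(y0)-tw*i); R=Ro.from_euler('xyz',[math.pi,0,ya]).as_matrix()
        s=(R.T@(d/n))/1000; rows.append('{"offset":[%.4f,%.4f,%.4f],"twist":%.2f}'%(s[0]+0.0,s[1],s[2],tw))
    for i in range(0,n,5): print('['+','.join(rows[i:i+5])+']')
E
python3 -c "
from h import *
plan((631,61,400),105.3)"
```

```text
t 0.15 from [ 148.  -503.6  404.2] yaw 16.37 d [483.  564.6  -4.2] dyaw 88.93 n 17
[{"offset":[0.0366,-0.0239,0.0002],"twist":-5.23},{"offset":[0.0386,-0.0204,0.0002],"twist":-5.23},{"offset":[0.0403,-0.0168,0.0002],"twist":-5.23},{"offset":[0.0417,-0.0131,0.0002],"twist":-5.23},{"offset":[0.0427,-0.0092,0.0002],"twist":-5.23}]
[{"offset":[0.0434,-0.0053,0.0002],"twist":-5.23},{"offset":[0.0437,-0.0013,0.0002],"twist":-5.23},{"offset":[0.0436,0.0027,0.0002],"twist":-5.23},{"offset":[0.0432,0.0067,0.0002],"twist":-5.23},{"offset":[0.0424,0.0106,0.0002],"twist":-5.23}]
[{"offset":[0.0413,0.0144,0.0002],"twist":-5.23},{"offset":[0.0398,0.0181,0.0002],"twist":-5.23},{"offset":[0.0380,0.0216,0.0002],"twist":-5.23},{"offset":[0.0358,0.0250,0.0002],"twist":-5.23},{"offset":[0.0334,0.0282,0.0002],"twist":-5.23}]
[{"offset":[0.0307,0.0311,0.0002],"twist":-5.23},{"offset":[0.0277,0.0338,0.0002],"twist":-5.23}]
```

>>> play_rows(commands=[{"offset": [0.037, -0.024, 0], "twist": -5.2}, {"offset": [0.039, -0.02, 0], "twist": -5.2}, {"offset": [0.04, -0.017, 0], "twist": -5.2}, {"offset": [0.042, -0.013, 0], "twist": -5.2}, {"offset": [0.043, -0.009, 0], "twist": -5.2}], jaw=0)

```text
time: 0.65
tool_pos: [292.0, -336.2, 404.6]
tcp_rot: [-3.141, -0.0, 0.743]
contact_force: [0.4, -0.7, -0.0]
grip_width: 91.8
```

>>> play_rows(commands=[{"offset": [0.043, -0.005, 0], "twist": -5.2}, {"offset": [0.044, -0.001, 0], "twist": -5.2}, {"offset": [0.044, 0.003, 0], "twist": -5.2}, {"offset": [0.043, 0.007, 0], "twist": -5.2}, {"offset": [0.042, 0.011, 0], "twist": -5.2}])

```text
time: 1.15
tool_pos: [436.0, -171.7, 404.7]
tcp_rot: [-3.142, 0.0, 1.197]
contact_force: [0.7, 0.4, -0.1]
grip_width: 91.9
```

>>> play_rows(commands=[{"offset": [0.041, 0.014, 0], "twist": -5.2}, {"offset": [0.04, 0.018, 0], "twist": -5.2}, {"offset": [0.038, 0.022, 0], "twist": -5.2}, {"offset": [0.036, 0.025, 0], "twist": -5.2}, {"offset": [0.033, 0.028, 0], "twist": -5.2}])

```text
time: 1.65
tool_pos: [578.9, -6.7, 404.4]
tcp_rot: [-3.141, 0.0, 1.651]
contact_force: [-0.0, -0.5, 0.6]
grip_width: 92.1
```

```bash
python3 -c "
from h import *
plan((631,61,400),105.3)"
```

```text
t 1.65 from [578.9  -6.7 404.4] yaw 94.61 d [52.1 67.7 -4.4] dyaw 10.69 n 2
[{"offset":[0.0316,0.0287,0.0022],"twist":-5.35},{"offset":[0.0288,0.0315,0.0022],"twist":-5.35}]
```

>>> play_rows(commands=[{"offset": [0.031, 0.029, 0], "twist": -5.35}, {"offset": [0.028, 0.031, 0], "twist": -5.35}, {"offset": [0, 0, 0], "twist": 0}])

```text
time: 1.95
tool_pos: [632.1, 61.6, 403.2]
tcp_rot: [-3.141, -0.001, 1.841]
contact_force: [-0.6, -0.0, 0.7]
grip_width: 91.7
```

```bash
cat > look.py <<'E'
import sys,pickle
from h import *
n=sys.argv[1]
o=status.get_obs(); im=viewer.capture('wrist')[:,:,::-1]
cv2.imwrite(f'pics/{n}.png',im); pickle.dump(o,open(f'pics/{n}.pkl','wb'))
print(o['time'],o['tool_pos'],o['tcp_rot'],o['grip_width'],o['contact_force'])
E
python3 look.py w1
```

```text
1.95 [632.05814604  61.60885088 403.22361343] [-3.14149518e+00 -1.45684295e-03  1.84078834e+00] 91.71688989258364 [-0.56898458 -0.00912379  0.69460828]
```

View pics/w1.png

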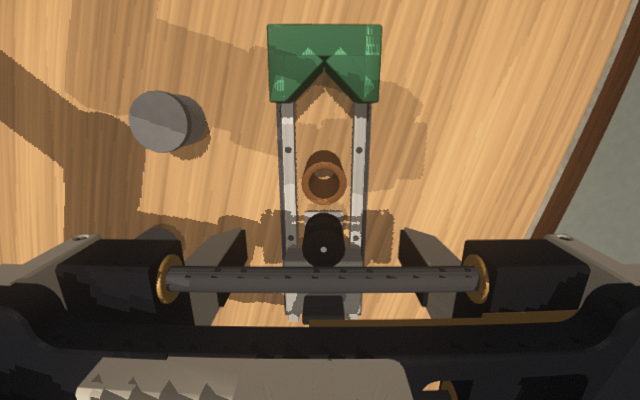

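The wrist view shows the bushing top centre near (324,183), the vee root near (324,58), the plug dot at (323,250) and the rails running vertically.

```bash
python3 - <<'E'
from h import *
import pickle
im=cv2.imread('pics/w1.png')
crop(im,255,20,395,330,2.5,'pics/w1c.png')
o=pickle.load(open('pics/w1.pkl','rb'));W=pose('wrist',o);T=pose('top');S=pose('scene')
for n,uv,z,a,b in [('bush',(324.3,183.5),90,(458,160),(288,322)),('vee',(324.5,58),75,(303,205),(407,424)),('plug',(323,249.5),84,(557,136),(216,269)),('tin',(159,122),60,(441,412),(491,238))]:
    ua=np.array(a)/3.3+(160,130);ub=np.array(b)/3.2+(210,130)
    x,e=tri([ray(W,uv),ray(T,ua),ray(S,ub)]);print(n,atz(W,uv,z).round(1),x.round(1),np.round(e,1), proj(W,x).round(1))
E
```

```text
bush [633.1  66.6  90. ] [632.2  62.5  85.9] [3.3 1.8 1.8] [[322.4 186. ]]
vee [600.2 186.   75. ] [599.3 182.9  76.4] [3.  2.6 2.3] [[322.8  60.7]]
plug [653.  -10.3  84. ] [652.9 -14.7  78.8] [1.9 1.3 1.5] [[321.9 250.7]]
tin [440.2  78.5  60. ] [437.4  74.4  51.4] [3.  2.4 0.8] [[160.2 124.5]]
```

View pics/w1c.png

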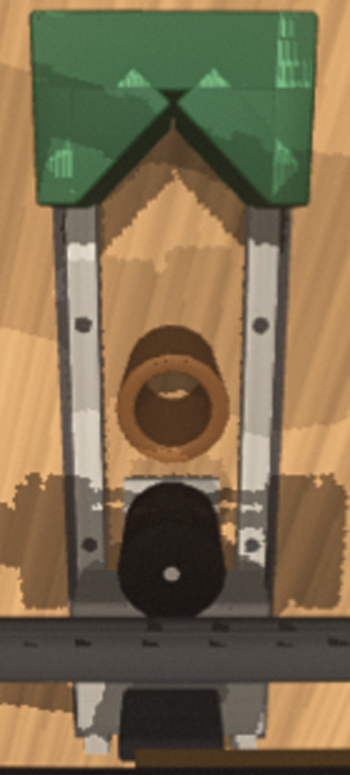

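```bash
python3 -c "
from h import *
plan((633,66,320),105.3)"
```

```text
t 2.0 from [631.1  59.7 403.3] yaw 105.27 d [  1.9   6.3 -83.3] dyaw 0.03 n 2
[{"offset":[0.0028,0.0018,0.0417],"twist":-0.01},{"offset":[0.0028,0.0018,0.0417],"twist":-0.01}]
```

>>> play_rows(commands=[{"offset": [0.003, 0.002, 0.041], "twist": 0}, {"offset": [0.003, 0.002, 0.041], "twist": 0}, {"offset": [0, 0, 0], "twist": 0}, {"offset": [0, 0, 0], "twist": 0}, {"offset": [0, 0, 0], "twist": 0}])

```text
time: 2.5
tool_pos: [633.1, 63.7, 325.4]
tcp_rot: [3.138, 0.001, 1.833]
contact_force: [0.8, -0.5, 1.1]
grip_width: 91.8
```

```bash
python3 look.py w2; python3 -c "
from h import *
print(status.get_obs()['tool_pos'])"
```

```text
2.5 [633.12812051  63.74011952 325.42652623] [3.13772212e+00 1.40466255e-03 1.83301831e+00] 91.78864555457042 [ 0.82732972 -0.54156292  1.12343065]
[633.10208825  63.84401594 325.54640559]
```

View pics/w2.png

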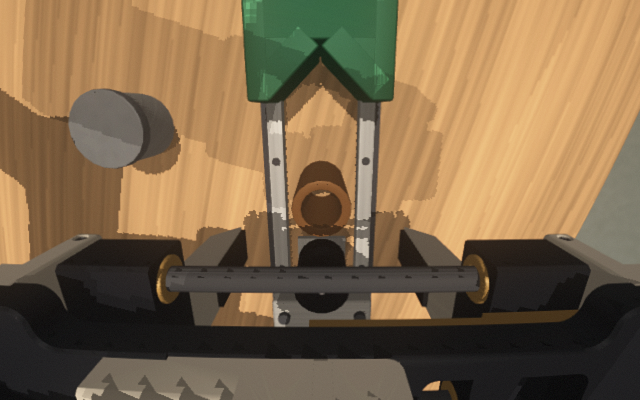

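Bushing rim centre now about (321.5,207), vee root (321,42).

```bash
python3 - <<'E'
from h import *
import pickle
W=[pose('wrist',pickle.load(open(f'pics/{n}.pkl','rb'))) for n in('w1','w2')]
o=pickle.load(open('pics/w1.pkl','rb'));o['tool_pos']=np.array([631.3,60.2,403.3]);W3=pose('wrist',o)
for n,a,b,z in [('bush',(324.3,183),(321.5,207),90),('vee',(324.5,58),(321,42),75),('tin',(159,122),(107,128),60)]:
    print(n,[atz(W[0],a,z).round(1),atz(W3,a,z).round(1),atz(W[1],b,z).round(1)],tri([ray(W3,a),ray(W[1],b)]))
crop(cv2.imread('pics/w2.png'),235,0,405,240,3,'pics/w2c.png')
plan((633,65,221),105.3)
E
```

```text
bush [array([633. ,  67.2,  90. ]), array([632.2,  65.7,  90. ]), array([632.5,  68.3,  90. ])] (array([634.52618325,  59.39610696,  63.45984647]), [np.float64(0.37217249576982964), np.float64(0.3721724957698468)])
vee [array([600.2, 186. ,  75. ]), array([599.4, 184.6,  75. ]), array([600.8, 185.7,  75. ])] (array([600.56754629, 183.29915095,  85.42100089]), [np.float64(0.8285357869246079), np.float64(0.8285357869243271)])
tin [array([440.2,  78.5,  60. ]), array([439.4,  77.1,  60. ]), array([440.1,  79.7,  60. ])] (array([434.77597104,  76.6143894 ,  51.90886682]), [np.float64(1.1107559141676226), np.float64(1.110755914167555)])
t 2.55 from [633.1  63.8 325.5] yaw 105.03 d [-1.000e-01  1.200e+00 -1.045e+02] dyaw 0.27 n 3
[{"offset":[0.0004,0.0001,0.0348],"twist":-0.09},{"offset":[0.0004,0.0001,0.0348],"twist":-0.09},{"offset":[0.0004,0.0001,0.0348],"twist":-0.09}]
```

View pics/w2c.png

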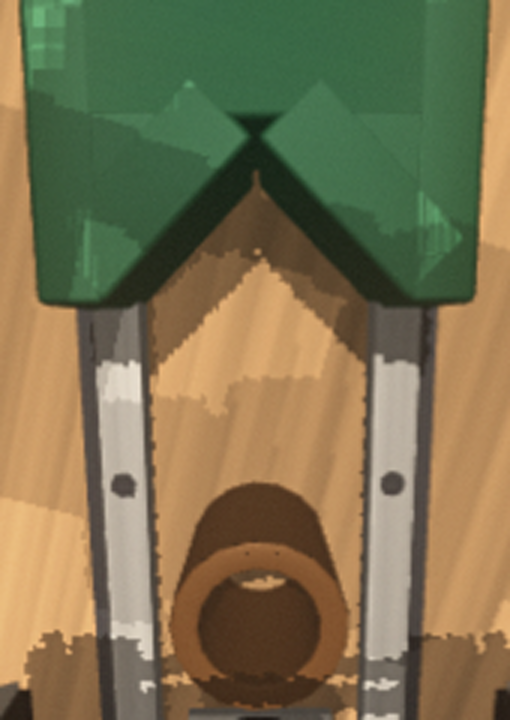

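>>> play_rows(commands=[{"offset": [0.001, 0, 0.036], "twist": 0}, {"offset": [0.001, 0, 0.036], "twist": 0}, {"offset": [0.001, 0, 0.034], "twist": 0}, {"offset": [0, 0, 0], "twist": 0}])

```text
time: 2.95
tool_pos: [630.7, 67.1, 213.9]
tcp_rot: [-3.135, -0.002, 1.834]
contact_force: [-1.2, 0.9, -0.4]
grip_width: 91.6
```

>>> play_rows(commands=[{"offset": [0, 0, 0], "twist": 0}, {"offset": [0, 0, 0], "twist": 0}, {"offset": [0, 0, 0], "twist": 0}, {"offset": [0, 0, 0], "twist": 0}, {"offset": [0, 0, 0], "twist": 0}], jaw=255)

```text
time: 3.45
tool_pos: [632.0, 67.3, 217.7]
tcp_rot: [3.14, 0.0, 1.834]
contact_force: [0.4, -0.6, -0.1]
grip_width: 56.8
```

>>> play_rows(commands=[{"offset": [0, 0, 0], "twist": 0}, {"offset": [0, 0, 0], "twist": 0}, {"offset": [0, 0, 0], "twist": 0}, {"offset": [0, 0, 0], "twist": 0}])

```text
time: 3.85
tool_pos: [631.9, 67.3, 217.1]
tcp_rot: [3.141, 0.0, 1.834]
contact_force: [-1.4, -0.4, 5.1]
grip_width: 48.3
```

```bash
python3 look.py w3; cat > look2.py <<'E'
import sys
from h import *
n=sys.argv[1]
cv2.imwrite(f'pics/{n}.png',viewer.capture(sys.argv[2])[:,:,::-1])
E

```

```text
3.85 [631.90537143  67.28672205 217.10021368] [3.14122132e+00 2.86641554e-04 1.83401405e+00] 48.267779951733026 [-1.44198236 -0.37389637  5.12397531]
```

View pics/w3.png

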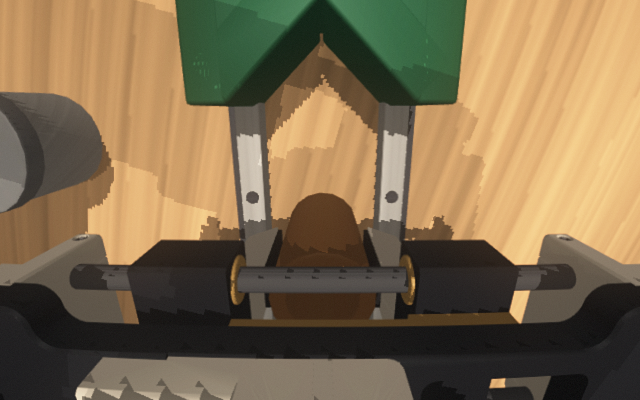

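>>> play_rows(commands=[{"offset": [0, 0, -0.01], "twist": 0}, {"offset": [0, 0, -0.02], "twist": 0}, {"offset": [0, 0, -0.02], "twist": 0}, {"offset": [0, 0, -0.01], "twist": 0}, {"offset": [0, 0, 0], "twist": 0}])

```text
time: 4.4
tool_pos: [632.1, 67.3, 278.0]
tcp_rot: [3.139, 0.001, 1.834]
contact_force: [-0.5, -0.1, -3.8]
grip_width: 48.2
```

```bash
python3 -c "
from h import *
plan((490,-20,272),n=6)
print(status.get_obs())"
```

```text
t 4.4 from [632.1  67.3 278. ] yaw 105.07 d [-142.1  -87.3   -6. ] dyaw 0.0 n 6
[{"offset":[-0.0079,-0.0267,0.0010],"twist":-0.00},{"offset":[-0.0079,-0.0267,0.0010],"twist":-0.00},{"offset":[-0.0079,-0.0267,0.0010],"twist":-0.00},{"offset":[-0.0079,-0.0267,0.0010],"twist":-0.00},{"offset":[-0.0079,-0.0267,0.0010],"twist":-0.00}]
[{"offset":[-0.0079,-0.0267,0.0010],"twist":-0.00}]
{'time': 4.4, 'joint_positions': array([-1.43715612e-02,  6.55597374e-01,  1.36248836e+00, -2.65540998e-06,
        1.12111053e+00, -2.77446011e-01]), 'dq': array([-0.00014566,  0.02835565,  0.0335392 ,  0.00057703, -0.02296296,
        0.0003576 ]), 'tau': array([ 4.33923060e-02, -5.90177536e+01, -2.37245500e+01,  5.36485005e-02,
        3.63725899e-01, -8.38243632e-04]), 'tool_pos': array([632.1083173 ,  67.32254668, 277.96472444]), 'tcp_rot': array([3.13928856e+00, 6.58674791e-04, 1.83387117e+00]), 'contact_force': array([-0.45313488, -0.07176154, -3.83588662]), 'moment': array([-0.04282388, -0.11428147,  0.00137963]), 'grip_width': 48.181109642825454}
```

Held (−3.8 N ≈ bushing weight). Carry it.

>>> play_rows(commands=[{"offset": [-0.004, -0.014, 0], "twist": 0}, {"offset": [-0.008, -0.027, 0], "twist": 0}, {"offset": [-0.009, -0.032, 0], "twist": 0}, {"offset": [-0.009, -0.032, 0], "twist": 0}, {"offset": [-0.009, -0.027, 0], "twist": 0}])

```text
time: 4.9
tool_pos: [512.6, -5.1, 275.4]
tcp_rot: [-3.139, -0.001, 1.834]
contact_force: [0.4, -0.2, -2.4]
grip_width: 48.0
```

>>> play_rows(commands=[{"offset": [-0.006, -0.018, 0.005], "twist": 0}, {"offset": [-0.003, -0.01, 0.015], "twist": 0}, {"offset": [0, 0, 0.015], "twist": 0}, {"offset": [0, 0, 0.01], "twist": 0}, {"offset": [0, 0, 0], "twist": 0}])

```text
time: 5.4
tool_pos: [489.3, -20.5, 230.0]
tcp_rot: [-3.138, -0.002, 1.834]
contact_force: [0.1, 0.7, -3.7]
grip_width: 48.0
```

>>> play_rows(commands=[{"offset": [0, 0, 0.006], "twist": 0}, {"offset": [0, 0, 0.004], "twist": 0}, {"offset": [0, 0, 0.002], "twist": 0}, {"offset": [0, 0, 0], "twist": 0}, {"offset": [0, 0, 0], "twist": 0}])

```text
time: 5.9
tool_pos: [489.9, -20.6, 219.9]
tcp_rot: [3.141, 0.0, 1.834]
contact_force: [0.6, 0.6, -3.1]
grip_width: 48.0
```

>>> play_rows(commands=[{"offset": [0, 0, 0.001], "twist": 0}, {"offset": [0, 0, 0.001], "twist": 0}, {"offset": [0, 0, 0.001], "twist": 0}, {"offset": [0, 0, 0], "twist": 0}])

```text
time: 6.3
tool_pos: [489.9, -20.7, 217.1]
tcp_rot: [3.141, 0.0, 1.834]
contact_force: [-1.6, -0.2, 2.3]
grip_width: 48.4
```

Contact. Release slowly, then rise.

>>> play_rows(commands=[{"offset": [0, 0, 0], "twist": 0}, {"offset": [0, 0, 0], "twist": 0}, {"offset": [0, 0, 0], "twist": 0}, {"offset": [0, 0, 0], "twist": 0}], jaw=0)

```text
time: 6.7
tool_pos: [489.9, -20.7, 216.7]
tcp_rot: [3.141, 0.0, 1.834]
contact_force: [0.6, -0.1, 0.7]
grip_width: 75.6
```

>>> play_rows(commands=[{"offset": [0, 0, -0.02], "twist": 0}, {"offset": [0, 0, -0.04], "twist": 0}, {"offset": [0, 0, -0.04], "twist": 0}, {"offset": [0, 0, -0.02], "twist": 0}])

```text
time: 7.1
tool_pos: [490.3, -20.7, 339.9]
tcp_rot: [3.137, 0.002, 1.834]
contact_force: [0.3, 0.1, 0.2]
grip_width: 91.7
```

```bash
python3 look2.py t2 top; python3 -c "
from h import *
crop(cv2.imread('pics/t2.png'),220,130,400,290,4,'pics/t2c.png')
plan((675,-91,335),15.3)"
```

```text
t 7.15 from [490.8 -20.8 342. ] yaw 105.08 d [184.2 -70.2  -7. ] dyaw -89.78 n 12
[{"offset":[-0.0096,0.0133,0.0006],"twist":7.48},{"offset":[-0.0078,0.0144,0.0006],"twist":7.48},{"offset":[-0.0059,0.0153,0.0006],"twist":7.48},{"offset":[-0.0038,0.0160,0.0006],"twist":7.48},{"offset":[-0.0017,0.0163,0.0006],"twist":7.48}]
[{"offset":[0.0004,0.0164,0.0006],"twist":7.48},{"offset":[0.0025,0.0162,0.0006],"twist":7.48},{"offset":[0.0046,0.0158,0.0006],"twist":7.48},{"offset":[0.0067,0.0150,0.0006],"twist":7.48},{"offset":[0.0086,0.0140,0.0006],"twist":7.48}]
[{"offset":[0.0103,0.0128,0.0006],"twist":7.48},{"offset":[0.0119,0.0113,0.0006],"twist":7.48}]
```

View pics/t2c.png

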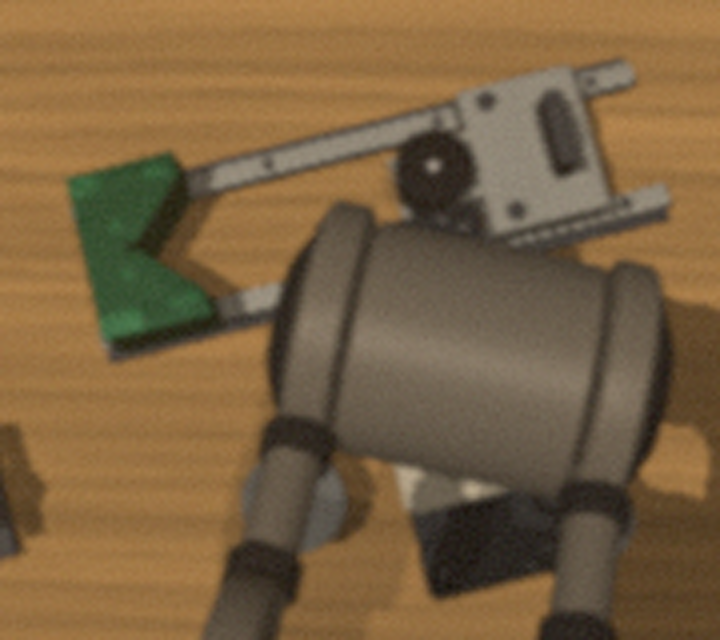

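The arm hides the bushing here, but the track lane is clear. Next is the push bar, turning the tool on the way.

>>> play_rows(commands=[{"offset": [-0.01, 0.013, 0], "twist": 7.5}, {"offset": [-0.008, 0.014, 0], "twist": 7.5}, {"offset": [-0.006, 0.015, 0], "twist": 7.5}, {"offset": [-0.004, 0.016, 0], "twist": 7.5}, {"offset": [-0.002, 0.016, 0], "twist": 7.5}], jaw=115)

```text
time: 7.65
tool_pos: [565.7, -51.3, 336.1]
tcp_rot: [-3.141, 0.0, 1.174]
contact_force: [-0.6, 1.0, 0.4]
grip_width: 56.4
```

>>> play_rows(commands=[{"offset": [0, 0.016, 0], "twist": 7.5}, {"offset": [0.003, 0.016, 0], "twist": 7.5}, {"offset": [0.005, 0.016, 0], "twist": 7.5}, {"offset": [0.007, 0.015, 0], "twist": 7.5}, {"offset": [0.009, 0.014, 0], "twist": 7.5}])

```text
time: 8.15
tool_pos: [642.9, -79.8, 335.9]
tcp_rot: [-3.141, 0.001, 0.519]
contact_force: [-0.1, -0.0, 0.2]
grip_width: 50.3
```

>>> play_rows(commands=[{"offset": [0.01, 0.013, 0], "twist": 7.5}, {"offset": [0.012, 0.011, 0], "twist": 7.5}, {"offset": [0, 0, 0], "twist": 0}, {"offset": [0, 0, 0], "twist": 0}])

```text
time: 8.55
tool_pos: [672.5, -91.3, 335.7]
tcp_rot: [-3.141, 0.002, 0.266]
contact_force: [-0.0, 0.5, -0.4]
grip_width: 50.4
```

```bash
python3 look.py w4; python3 -c "
from h import *
plan((675,-91,300),15.3)"
```

```text
8.55 [672.53849838 -91.2740382  335.66218196] [-3.14075336e+00  1.58828786e-03  2.66179839e-01] 50.40392236722491 [-0.04551952  0.52096621 -0.40078208]
t 8.6 from [672.3 -91.1 336. ] yaw 15.24 d [  2.7   0.1 -36. ] dyaw 0.06 n 1
[{"offset":[0.0026,0.0006,0.0360],"twist":-0.06}]
```

View pics/w4.png

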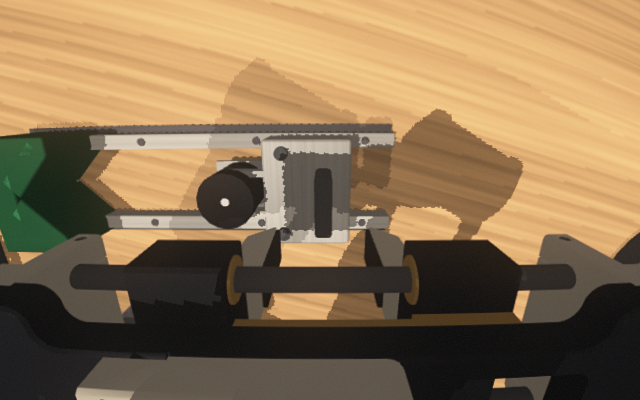

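The wrist view shows the bar top at about (322,202) and the plug dot at (225,202).

```bash
python3 - <<'E'
from h import *
import pickle
W=pose('wrist',pickle.load(open('pics/w4.pkl','rb')))
b=atz(W,(322.5,202),104);p=atz(W,(225,202),84);v=atz(W,(20,200),75)
print(b,p,p-b,np.linalg.norm((p-b)[:2]),np.degrees(np.arctan2(*(p-b)[[1,0]])))
# along-track direction by rails
for a,c in [((150,142),(380,142)),((130,222),(370,222))]:
    d=atz(W,a,20)-atz(W,c,20);print(np.degrees(np.arctan2(d[1],d[0])))
crop(cv2.imread('pics/w4.png'),180,110,400,250,3.5,'pics/w4c.png')
E
```

```text
[680.66722446 -87.51007943 104.        ] [652.61428591  -9.46154299  84.        ] [-28.05293855  78.04853644 -20.        ] 82.93697246580831 109.76992896701468
105.00497589105963
105.38979944948335
```

View pics/w4c.png

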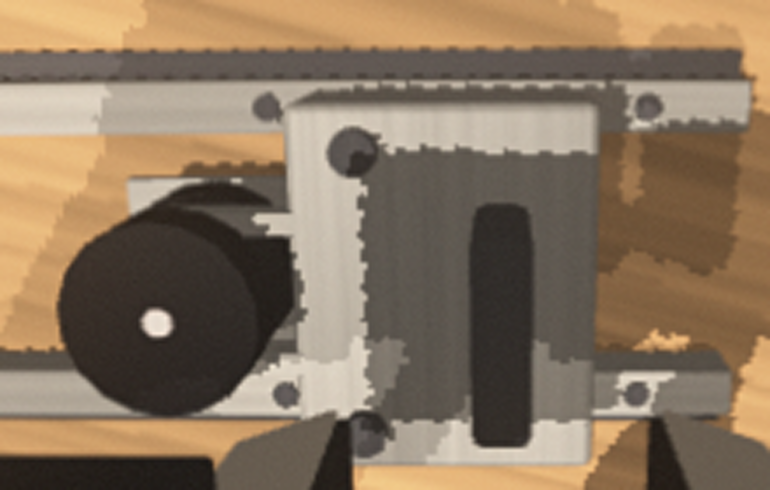

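>>> play_rows(commands=[{"offset": [0.002, -0.001, 0.02], "twist": 0}, {"offset": [0.002, 0, 0.03], "twist": 0}, {"offset": [0, 0, 0.02], "twist": 0}, {"offset": [0, 0, 0.01], "twist": 0}, {"offset": [0, 0, 0.004], "twist": 0}])

```text
time: 9.1
tool_pos: [675.9, -89.1, 251.9]
tcp_rot: [-3.141, 0.001, 0.264]
contact_force: [-0.3, -0.1, -0.0]
grip_width: 50.7
```

>>> play_rows(commands=[{"offset": [0, 0, 0], "twist": 0}, {"offset": [0, 0, 0], "twist": 0}, {"offset": [0, 0, 0], "twist": 0}], jaw=255)

```text
time: 9.4
tool_pos: [676.7, -89.4, 254.1]
tcp_rot: [3.14, -0.002, 0.263]
contact_force: [0.6, 0.4, -0.3]
grip_width: 31.5
```

>>> play_rows(commands=[{"offset": [0, 0, 0], "twist": 0}, {"offset": [0, 0, 0], "twist": 0}, {"offset": [0, 0, 0], "twist": 0}])

```text
time: 9.7
tool_pos: [676.5, -89.6, 253.3]
tcp_rot: [3.141, -0.001, 0.263]
contact_force: [-0.5, -2.2, 1.0]
grip_width: 13.8
```

>>> play_rows(commands=[{"offset": [0, -0.01, 0], "twist": 0}, {"offset": [0, -0.02, 0], "twist": 0}, {"offset": [0, -0.025, 0], "twist": 0}, {"offset": [0, -0.025, 0], "twist": 0}, {"offset": [0, -0.02, 0], "twist": 0}])

```text
time: 10.2
tool_pos: [650.1, 7.7, 253.3]
tcp_rot: [3.14, -0.0, 0.263]
contact_force: [-1.6, -5.5, 4.2]
grip_width: 13.8
```

>>> play_rows(commands=[{"offset": [0, -0.02, 0], "twist": 0}, {"offset": [0, -0.015, 0], "twist": 0}, {"offset": [0, -0.01, 0], "twist": 0}, {"offset": [0, -0.005, 0], "twist": 0}, {"offset": [0, 0, 0], "twist": 0}])

```text
time: 10.7
tool_pos: [636.8, 56.8, 253.2]
tcp_rot: [-3.141, 0.001, 0.264]
contact_force: [-4.7, 1.1, 7.2]
grip_width: 13.9
```

>>> play_rows(commands=[{"offset": [0, -0.003, 0], "twist": 0}, {"offset": [0, -0.003, 0], "twist": 0}, {"offset": [0, -0.003, 0], "twist": 0}, {"offset": [0, -0.002, 0], "twist": 0}])

```text
time: 11.1
tool_pos: [634.2, 66.1, 253.2]
tcp_rot: [3.141, 0.001, 0.263]
contact_force: [-3.7, -4.1, 5.7]
grip_width: 13.8
```

>>> play_rows(commands=[{"offset": [0, -0.002, 0], "twist": 0}, {"offset": [0, -0.002, 0], "twist": 0}, {"offset": [0, 0, 0], "twist": 0}])

```text
time: 11.4
tool_pos: [633.5, 68.8, 253.2]
tcp_rot: [3.139, 0.001, 0.263]
contact_force: [-1.5, -10.0, 6.3]
grip_width: 13.7
```

>>> play_rows(commands=[{"offset": [0, -0.002, 0], "twist": 0}, {"offset": [0, -0.002, 0], "twist": 0}, {"offset": [0, 0, 0], "twist": 0}])

```text
time: 11.7
tool_pos: [633.2, 69.7, 253.2]
tcp_rot: [3.133, 0.0, 0.262]
contact_force: [1.3, -24.1, 4.4]
grip_width: 14.1
```

>>> play_rows(commands=[{"offset": [0, 0.003, 0], "twist": 0}, {"offset": [0, 0, 0], "twist": 0}])

```text
time: 11.9
tool_pos: [633.4, 68.8, 253.2]
tcp_rot: [3.138, 0.001, 0.262]
contact_force: [-2.5, -12.8, 4.3]
grip_width: 13.9
```

>>> play_rows(commands=[{"offset": [0, 0, 0], "twist": 0}, {"offset": [0, 0, 0], "twist": 0}, {"offset": [0, 0, 0], "twist": 0}], jaw=115)

```text
time: 12.2
tool_pos: [633.1, 71.6, 252.3]
tcp_rot: [-3.141, 0.0, 0.263]
contact_force: [0.6, -0.1, 0.5]
grip_width: 33.0
```

>>> play_rows(commands=[{"offset": [0, 0, -0.01], "twist": 0}, {"offset": [0, 0, -0.03], "twist": 0}, {"offset": [0, 0, -0.04], "twist": 0}, {"offset": [0, 0, -0.03], "twist": 0}])

```text
time: 12.6
tool_pos: [633.3, 71.4, 365.7]
tcp_rot: [3.141, -0.002, 0.264]
contact_force: [-0.0, 0.7, 0.1]
grip_width: 50.3
```

```bash
python3 -c "
from h import *
plan((600,148,360),n=3)"
```

```text
t 12.6 from [633.3  71.4 365.7] yaw 15.1 d [-33.3  76.6  -5.7] dyaw 0.0 n 3
[{"offset":[-0.0041,-0.0275,0.0019],"twist":-0.00},{"offset":[-0.0041,-0.0275,0.0019],"twist":-0.00},{"offset":[-0.0041,-0.0275,0.0019],"twist":-0.00}]
```

>>> play_rows(commands=[{"offset": [-0.003, -0.02, 0], "twist": 0}, {"offset": [-0.005, -0.032, 0], "twist": 0}, {"offset": [-0.004, -0.02, 0], "twist": 0}, {"offset": [0, -0.01, 0], "twist": 0}, {"offset": [0, 0, 0], "twist": 0}])

```text
time: 13.1
tool_pos: [599.8, 148.6, 362.6]
tcp_rot: [-3.141, 0.0, 0.265]
contact_force: [0.7, -0.4, 0.2]
grip_width: 50.4
```

>>> play_rows(commands=[{"offset": [0, 0, 0], "twist": 0}, {"offset": [0, 0, 0], "twist": 0}, {"offset": [0, 0, 0], "twist": 0}])

```text
time: 13.4
tool_pos: [600.7, 146.1, 362.5]
tcp_rot: [3.141, 0.0, 0.262]
contact_force: [-1.5, 0.3, 1.0]
grip_width: 50.0
```

```bash
python3 look.py w5
```

```text
13.4 [600.72071994 146.11779387 362.481474  ] [3.14141168e+00 2.07815134e-04 2.61860959e-01] 50.01420764098972 [-1.48952519  0.26781269  1.00218172]
```

View pics/w5.png

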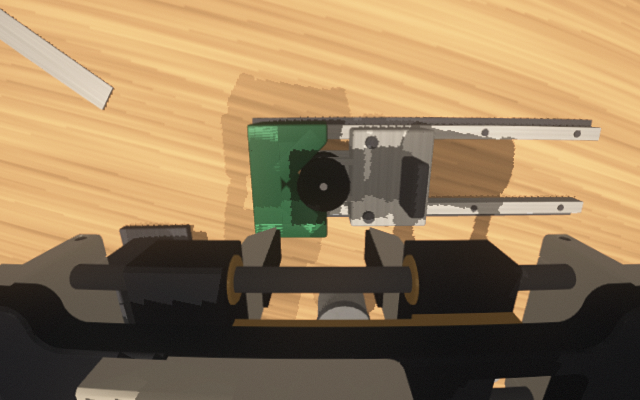

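```bash
python3 - <<'E'
from h import *
import pickle
im=cv2.imread('pics/w5.png').astype(float)
g=im[178:196,314:334].min(2); m=(g>110); ys,xs=np.nonzero(m); print(xs.mean()+314,ys.mean()+178,m.sum())
c=(xs.mean()+314,ys.mean()+178)
W=pose('wrist',pickle.load(open('pics/w5.pkl','rb')))
print(atz(W,c,84), atz(W,(286,183),75))
crop(cv2.imread('pics/w5.png'),240,110,450,245,3.8,'pics/w5c.png')
plan((520,225,360),n=4)
E
```

```text
nan nan 0
[nan nan nan] [601.15362866 183.53464119  75.        ]
t 13.45 from [600.7 146.2 362.5] yaw 15.01 d [-80.7  78.8  -2.5] dyaw 0.0 n 4
[{"offset":[-0.0144,-0.0243,0.0006],"twist":-0.00},{"offset":[-0.0144,-0.0243,0.0006],"twist":-0.00},{"offset":[-0.0144,-0.0243,0.0006],"twist":-0.00},{"offset":[-0.0144,-0.0243,0.0006],"twist":-0.00}]<stdin>:4: RuntimeWarning: Mean of empty slice.
  ret = ret.dtype.type(ret / rcount)
<stdin>:5: RuntimeWarning: Mean of empty slice.
```

View pics/w5c.png

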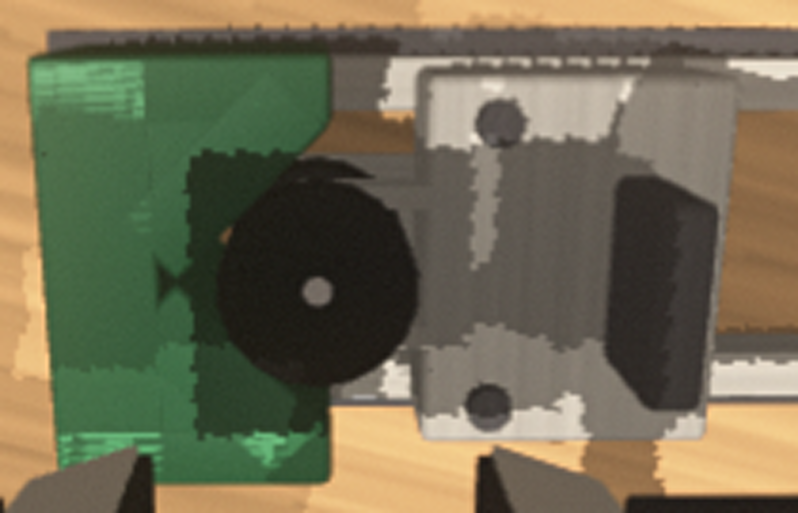

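>>> play_rows(commands=[{"offset": [-0.01, -0.015, 0], "twist": 0}, {"offset": [-0.018, -0.03, 0], "twist": 0}, {"offset": [-0.018, -0.03, 0], "twist": 0}, {"offset": [-0.01, -0.015, 0], "twist": 0}, {"offset": [-0.003, -0.006, 0], "twist": 0}])

```text
time: 13.95
tool_pos: [517.5, 225.1, 363.0]
tcp_rot: [3.141, -0.0, 0.264]
contact_force: [0.8, 0.3, 0.0]
grip_width: 50.3
```

>>> play_rows(commands=[{"offset": [0, 0, 0], "twist": 0}, {"offset": [0, 0, 0], "twist": 0}, {"offset": [0, 0, 0], "twist": 0}])

```text
time: 14.25
tool_pos: [519.3, 223.5, 362.6]
tcp_rot: [3.141, -0.0, 0.262]
contact_force: [0.1, -0.2, 0.4]
grip_width: 50.4
```

```bash
python3 look.py w6
```

```text
14.25 [519.28682125 223.50815381 362.55221577] [ 3.14123196e+00 -2.26289329e-04  2.61806481e-01] 50.44912787048423 [ 0.09785874 -0.22521754  0.35923842]
```

View pics/w6.png

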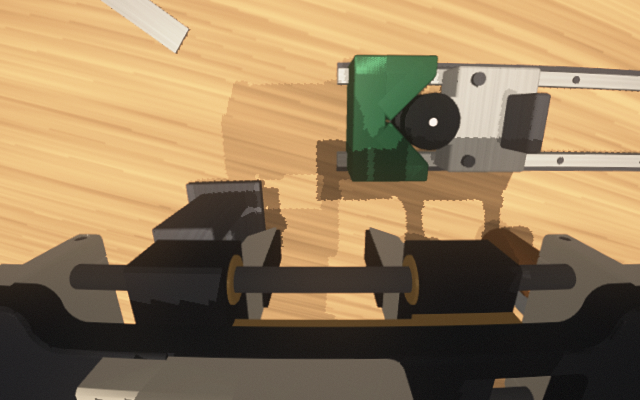

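```bash
python3 - <<'E'
from h import *
import pickle
im=cv2.imread('pics/w6.png').astype(float)
g=im[112:132,422:444].min(2); m=(g>130); ys,xs=np.nonzero(m); print(xs.mean()+422,ys.mean()+112,m.sum())
c=(xs.mean()+422,ys.mean()+112)
W5=pose('wrist',pickle.load(open('pics/w5.pkl','rb')));W=pose('wrist',pickle.load(open('pics/w6.pkl','rb')))
print(atz(W5,(323.6,186.7),84),atz(W,c,84), tri([ray(W5,(323.6,186.7)),ray(W,c)]))
plan((440,310,400),n=4)
E
```

```text
432.77966101694915 121.66101694915254 59
[609.20126666 148.57219231  84.        ] [609.6930334 148.7539502  84.       ] (array([609.51018719, 148.77959428,  84.55645098]), [np.float64(0.22877501817734144), np.float64(0.22877501817715923)])
t 14.3 from [519.2 223.6 362.5] yaw 15.0 d [-79.2  86.4  37.5] dyaw 0.0 n 4
[{"offset":[-0.0135,-0.0260,-0.0094],"twist":-0.00},{"offset":[-0.0135,-0.0260,-0.0094],"twist":-0.00},{"offset":[-0.0135,-0.0260,-0.0094],"twist":-0.00},{"offset":[-0.0135,-0.0260,-0.0094],"twist":-0.00}]
```

```bash
python3 - <<'E'
from h import *
import pickle
W=pose('wrist',pickle.load(open('pics/w6.pkl','rb')))
crop(cv2.imread('pics/w6.png'),330,40,560,190,3.4,'pics/w6c.png')
plan((418,308,425),n=5)
E
```

```text
t 14.3 from [519.2 223.6 362.5] yaw 15.0 d [-101.2   84.4   62.5] dyaw 0.0 n 5
[{"offset":[-0.0152,-0.0216,-0.0125],"twist":-0.00},{"offset":[-0.0152,-0.0216,-0.0125],"twist":-0.00},{"offset":[-0.0152,-0.0216,-0.0125],"twist":-0.00},{"offset":[-0.0152,-0.0216,-0.0125],"twist":-0.00},{"offset":[-0.0152,-0.0216,-0.0125],"twist":-0.00}]
```

View pics/w6c.png

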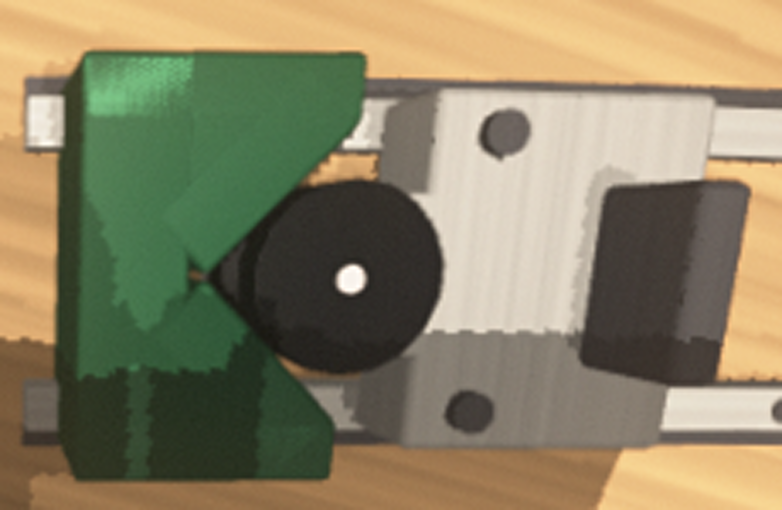

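The plug sits in both flanks of the V. Next, rise and move over the punch.

>>> play_rows(commands=[{"offset": [0, 0, -0.03], "twist": 0}, {"offset": [-0.01, -0.015, -0.03], "twist": 0}, {"offset": [-0.022, -0.03, -0.005], "twist": 0}, {"offset": [-0.022, -0.03, 0], "twist": 0}, {"offset": [-0.015, -0.022, 0], "twist": 0}], jaw=60)

```text
time: 14.8
tool_pos: [425.6, 300.5, 428.1]
tcp_rot: [-3.141, -0.001, 0.262]
contact_force: [-0.8, 0.6, 0.1]
grip_width: 70.3
```

>>> play_rows(commands=[{"offset": [-0.007, -0.01, 0], "twist": 0}, {"offset": [0, 0, 0], "twist": 0}, {"offset": [0, 0, 0], "twist": 0}, {"offset": [0, 0, 0], "twist": 0}])

```text
time: 15.2
tool_pos: [418.3, 307.2, 427.5]
tcp_rot: [3.141, -0.0, 0.262]
contact_force: [-0.2, -1.2, -0.5]
grip_width: 70.4
```

```bash
python3 look.py w7;  python3 - <<'E'
from h import *
import pickle
W=pose('wrist',pickle.load(open('pics/w6.pkl','rb')));print(atz(W,(390.3,121.5),75))
E
```

```text
15.2 [418.27231127 307.16073963 427.46395214] [ 3.14108172e+00 -4.05057366e-05  2.61675890e-01] 70.4474057837723 [-0.24686195 -1.2064551  -0.45395967]
[600.01817964 182.89258065  75.        ]
```

View pics/w7.png

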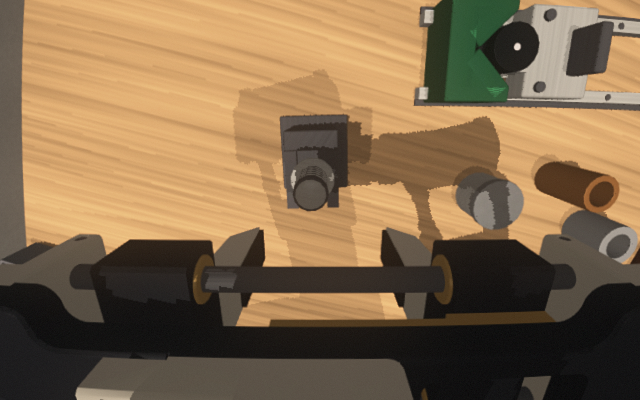

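Bushing stands upright at (600,190) beside the collar and tin. Punch cap at about (311,193). I'll zoom in.

```bash
python3 - <<'E'
from h import *
import pickle
W=pose('wrist',pickle.load(open('pics/w7.pkl','rb')))
print(atz(W,(311,193.5),182))
crop(cv2.imread('pics/w7.png'),250,100,380,225,4.6,'pics/w7c.png')
E
```

```text
[427.13986732 320.41562699 182.        ]
```

View pics/w7c.png

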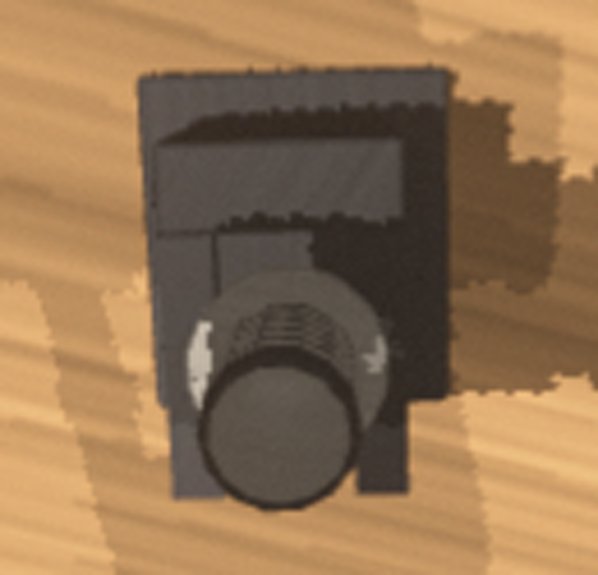

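```bash
python3 - <<'E'
from h import *
plan((427,320,392),n=3)
E
```

```text
t 15.25 from [418.2 307.2 427.4] yaw 14.99 d [  8.8  12.8 -35.4] dyaw 0.0 n 3
[{"offset":[0.0039,-0.0034,0.0118],"twist":-0.00},{"offset":[0.0039,-0.0034,0.0118],"twist":-0.00},{"offset":[0.0039,-0.0034,0.0118],"twist":-0.00}]
```

>>> play_rows(commands=[{"offset": [0.004, -0.003, 0.01], "twist": 0}, {"offset": [0.004, -0.004, 0.015], "twist": 0}, {"offset": [0.004, -0.003, 0.01], "twist": 0}, {"offset": [0, 0, 0], "twist": 0}, {"offset": [0, 0, 0], "twist": 0}])

```text
time: 15.75
tool_pos: [426.4, 320.7, 392.4]
tcp_rot: [3.141, 0.001, 0.263]
contact_force: [-0.6, -0.5, 0.3]
grip_width: 70.2
```

>>> play_rows(commands=[{"offset": [0, 0, 0], "twist": 0}, {"offset": [0, 0, 0], "twist": 0}])

```text
time: 15.95
tool_pos: [426.2, 320.6, 393.3]
tcp_rot: [-3.141, -0.001, 0.263]
contact_force: [0.6, 0.1, 0.9]
grip_width: 69.8
```

```bash
python3 look.py w8; python3 -c "
from h import *
crop(cv2.imread('pics/w8.png'),240,100,390,250,4,'pics/w8c.png')"
```

```text
15.95 [426.19667532 320.63716026 393.29115675] [-3.14144050e+00 -1.11427099e-03  2.63099832e-01] 69.77602766481553 [0.6089785  0.10456126 0.87512201]
```

View pics/w8c.png

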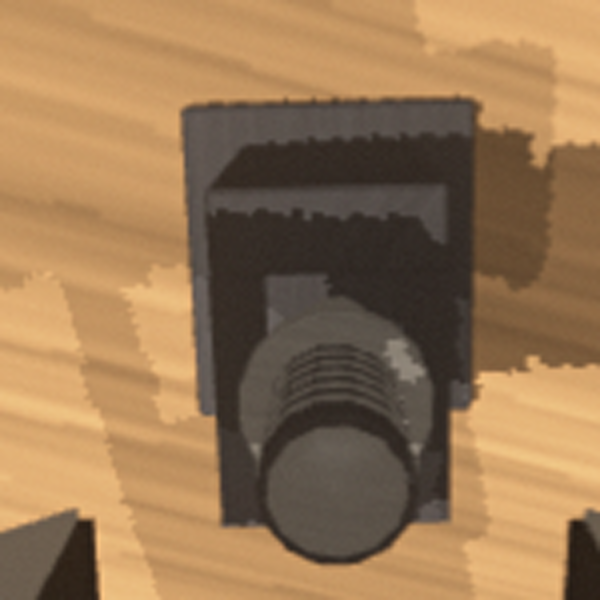

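```bash
python3 - <<'E'
from h import *
import pickle
A=pose('wrist',pickle.load(open('pics/w7.pkl','rb')));B=pose('wrist',pickle.load(open('pics/w8.pkl','rb')))
a=(310.7,194);b=(324.3,222.7)
print(atz(A,a,182),atz(B,b,182),tri([ray(A,a),ray(B,b)]))
# flange at z128 in w8: x 240-433 center; prong edges/post
for r in (222,448): print(atz(B,(240+r/4,100+520/4),120))
for r in ((208,190),(447,185)): print(atz(B,(240+r[0]/4,100+r[1]/4),120))
E
```

```text
[426.66951654 320.54717385 182.        ] [426.69917632 320.8501205  182.        ] (array([426.04820186, 320.56019172, 180.13389132]), [np.float64(0.10695208992520848), np.float64(0.10695208992527397)])
[388.33569294 338.35119573 120.        ]
[402.26642509 286.50424051 120.        ]
[463.37186866 359.57644178 120.        ]
[477.96870392 309.47539074 120.        ]
```

>>> play_rows(commands=[{"offset": [0.0005, 0, 0.015], "twist": 0}, {"offset": [0, 0, 0.025], "twist": 0}, {"offset": [0, 0, 0.02], "twist": 0}, {"offset": [0, 0, 0.012], "twist": 0}, {"offset": [0, 0, 0.006], "twist": 0}])

```text
time: 16.5
tool_pos: [426.6, 320.7, 314.0]
tcp_rot: [3.141, 0.001, 0.263]
contact_force: [0.2, 0.4, -0.3]
grip_width: 70.2
```

>>> play_rows(commands=[{"offset": [0, 0, 0.002], "twist": 0}, {"offset": [0, 0, 0], "twist": 0}, {"offset": [0, 0, 0], "twist": 0}])

```text
time: 16.8
tool_pos: [426.9, 320.9, 313.5]
tcp_rot: [-3.141, -0.002, 0.263]
contact_force: [-1.0, -0.1, 0.2]
grip_width: 70.5
```

>>> play_rows(commands=[{"offset": [0, 0, 0.002], "twist": 0}, {"offset": [0, 0, 0.002], "twist": 0}, {"offset": [0, 0, 0], "twist": 0}, {"offset": [0, 0, 0], "twist": 0}])

```text
time: 17.2
tool_pos: [426.7, 320.8, 308.6]
tcp_rot: [3.141, 0.0, 0.263]
contact_force: [-0.0, -0.3, 0.2]
grip_width: 70.1
```

>>> play_rows(commands=[{"offset": [0, 0, 0], "twist": 0}, {"offset": [0, 0, 0], "twist": 0}, {"offset": [0, 0, 0], "twist": 0}, {"offset": [0, 0, 0], "twist": 0}, {"offset": [0, 0, 0], "twist": 0}], jaw=255)

```text
time: 17.7
tool_pos: [426.7, 320.8, 308.7]
tcp_rot: [3.141, -0.0, 0.263]
contact_force: [1.3, 0.5, 0.8]
grip_width: 34.8
```

>>> play_rows(commands=[{"offset": [0, 0, 0], "twist": 0}, {"offset": [0, 0, 0], "twist": 0}, {"offset": [0, 0, 0], "twist": 0}])

```text
time: 18.0
tool_pos: [426.7, 320.7, 308.7]
tcp_rot: [3.141, 0.0, 0.263]
contact_force: [-0.4, -1.2, 0.6]
grip_width: 29.8
```

>>> play_rows(commands=[{"offset": [0, 0, -0.005], "twist": 0}, {"offset": [0, 0, -0.01], "twist": 0}, {"offset": [0, 0, -0.02], "twist": 0}, {"offset": [0, 0, -0.025], "twist": 0}, {"offset": [0, 0, -0.025], "twist": 0}])

```text
time: 18.5
tool_pos: [426.4, 320.8, 394.9]
tcp_rot: [3.142, 0.001, 0.263]
contact_force: [0.6, -0.1, -3.5]
grip_width: 29.6
```

>>> play_rows(commands=[{"offset": [0, 0, -0.02], "twist": 0}, {"offset": [0, 0, -0.005], "twist": 0}, {"offset": [0, 0, 0], "twist": 0}, {"offset": [0, 0, 0], "twist": 0}])

```text
time: 18.9
tool_pos: [426.4, 320.7, 417.6]
tcp_rot: [3.141, 0.002, 0.263]
contact_force: [-0.6, 0.4, -4.0]
grip_width: 29.8
```

```bash
python3 look.py w9; python3 look2.py s9 scene; python3 -c "
from h import *
crop(cv2.imread('pics/s9.png'),360,140,500,310,3.4,'pics/s9c.png')
plan((609.5,148.7,412),n=9)"
```

```text
18.9 [426.39598114 320.68785023 417.62679538] [3.14107286e+00 1.95805618e-03 2.63104390e-01] 29.75892966688574 [-0.6161927   0.41857531 -4.01215194]
t 19.0 from [426.5 320.7 417.4] yaw 15.08 d [ 183.  -172.    -5.4] dyaw 0.0 n 9
[{"offset":[0.0147,0.0237,0.0006],"twist":-0.00},{"offset":[0.0147,0.0237,0.0006],"twist":-0.00},{"offset":[0.0147,0.0237,0.0006],"twist":-0.00},{"offset":[0.0147,0.0237,0.0006],"twist":-0.00},{"offset":[0.0147,0.0237,0.0006],"twist":-0.00}]
[{"offset":[0.0147,0.0237,0.0006],"twist":-0.00},{"offset":[0.0147,0.0237,0.0006],"twist":-0.00},{"offset":[0.0147,0.0237,0.0006],"twist":-0.00},{"offset":[0.0147,0.0237,0.0006],"twist":-0.00}]
```

View pics/w9.png

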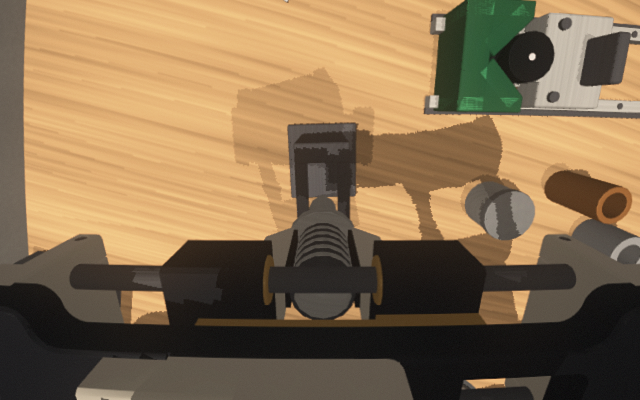

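View pics/s9c.png

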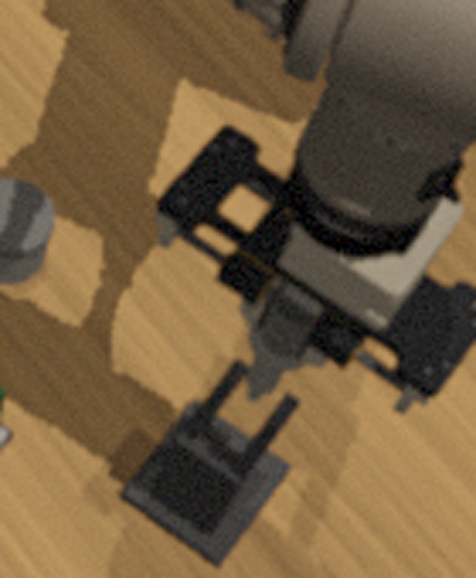

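>>> play_rows(commands=[{"offset": [0.007, 0.012, 0], "twist": 0}, {"offset": [0.015, 0.024, 0], "twist": 0}, {"offset": [0.018, 0.028, 0], "twist": 0}, {"offset": [0.019, 0.031, 0], "twist": 0}, {"offset": [0.019, 0.031, 0], "twist": 0}])

```text
time: 19.5
tool_pos: [536.1, 217.7, 418.0]
tcp_rot: [3.141, 0.001, 0.263]
contact_force: [0.4, 0.5, -3.8]
grip_width: 29.6
```

>>> play_rows(commands=[{"offset": [0.019, 0.031, 0], "twist": 0}, {"offset": [0.016, 0.026, 0], "twist": 0}, {"offset": [0.012, 0.019, 0], "twist": 0}, {"offset": [0.006, 0.009, 0], "twist": 0}, {"offset": [0.001, 0.002, 0], "twist": 0}])

```text
time: 20.0
tool_pos: [610.3, 148.2, 417.7]
tcp_rot: [3.142, 0.001, 0.261]
contact_force: [0.0, -0.2, -3.3]
grip_width: 29.5
```

>>> play_rows(commands=[{"offset": [0, 0, 0.005], "twist": 0}, {"offset": [0, 0, 0.01], "twist": 0}, {"offset": [0, 0, 0.01], "twist": 0}, {"offset": [0, 0, 0.005], "twist": 0}, {"offset": [0, 0, 0], "twist": 0}])

```text
time: 20.5
tool_pos: [609.1, 149.9, 387.4]
tcp_rot: [-3.141, 0.002, 0.264]
contact_force: [0.0, -0.9, -3.2]
grip_width: 29.1
```

```bash
python3 look.py w10; python3 look2.py s10 scene; python3 look2.py t10 top; python3 -c "
from h import *
crop(cv2.imread('pics/s10.png'),250,160,400,310,4,'pics/s10c.png')
plan((609.5,148.7,368))"
```

```text
20.5 [609.06232349 149.9222693  387.35471346] [-3.14130556e+00  2.43609478e-03  2.63886081e-01] 29.143148730270408 [ 0.02954155 -0.85413661 -3.24754574]
t 20.65 from [609.5 149.6 389.1] yaw 15.09 d [ -0.   -0.9 -21.1] dyaw 0.0 n 1
[{"offset":[-0.0003,0.0009,0.0211],"twist":-0.00}]
```

View pics/w10.png

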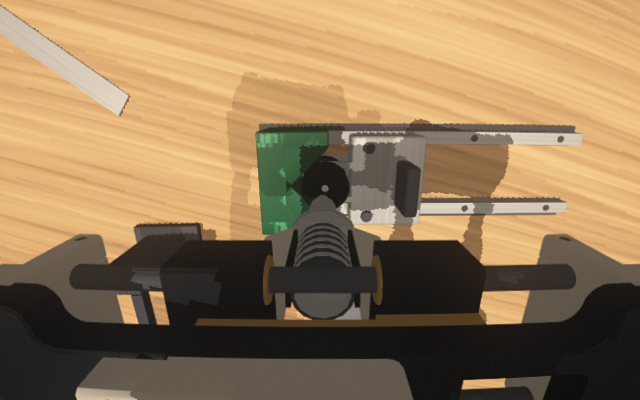

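View pics/s10c.png

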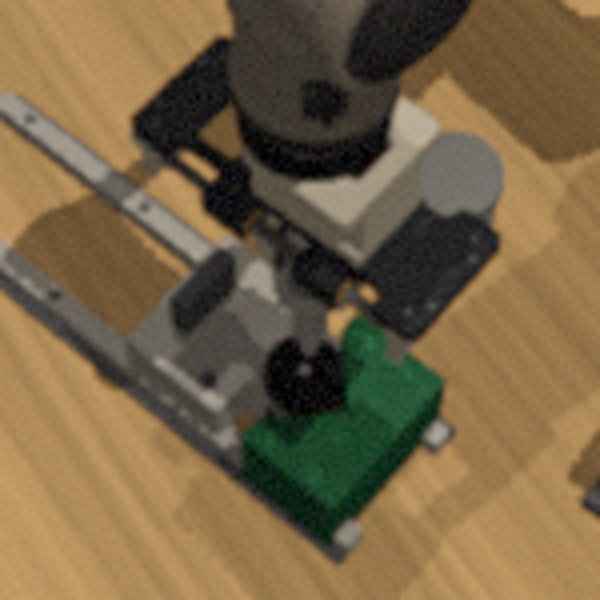

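>>> play_rows(commands=[{"offset": [0, 0.001, 0.005], "twist": 0}, {"offset": [0, 0, 0.008], "twist": 0}, {"offset": [0, 0, 0.006], "twist": 0}, {"offset": [0, 0, 0.003], "twist": 0}, {"offset": [0, 0, 0], "twist": 0}])

```text
time: 21.15
tool_pos: [609.7, 148.5, 365.8]
tcp_rot: [-3.141, 0.001, 0.263]
contact_force: [0.6, 0.7, -3.5]
grip_width: 29.5
```

>>> play_rows(commands=[{"offset": [0, 0, 0], "twist": 0}, {"offset": [0, 0, 0], "twist": 0}])

```text
time: 21.35
tool_pos: [609.9, 148.5, 367.0]
tcp_rot: [3.141, -0.001, 0.263]
contact_force: [-0.5, 0.1, -3.8]
grip_width: 29.6
```

```bash
python3 look.py w11; python3 look2.py s11 scene; python3 -c "
from h import *
crop(cv2.imread('pics/w11.png'),270,130,390,240,6,'pics/w11c.png')
crop(cv2.imread('pics/s11.png'),290,220,370,290,8,'pics/s11c.png')
plan((609.5,148.7,366))"
```

```text
21.35 [609.86484118 148.50196832 367.02433674] [ 3.14141160e+00 -6.61959032e-04  2.63108839e-01] 29.630653759495168 [-0.45250992  0.08283373 -3.79980204]
t 21.45 from [609.8 148.5 367. ] yaw 15.08 d [-0.3  0.2 -1. ] dyaw 0.0 n 1
[{"offset":[-0.0003,-0.0003,0.0010],"twist":-0.00}]
```

View pics/w11c.png

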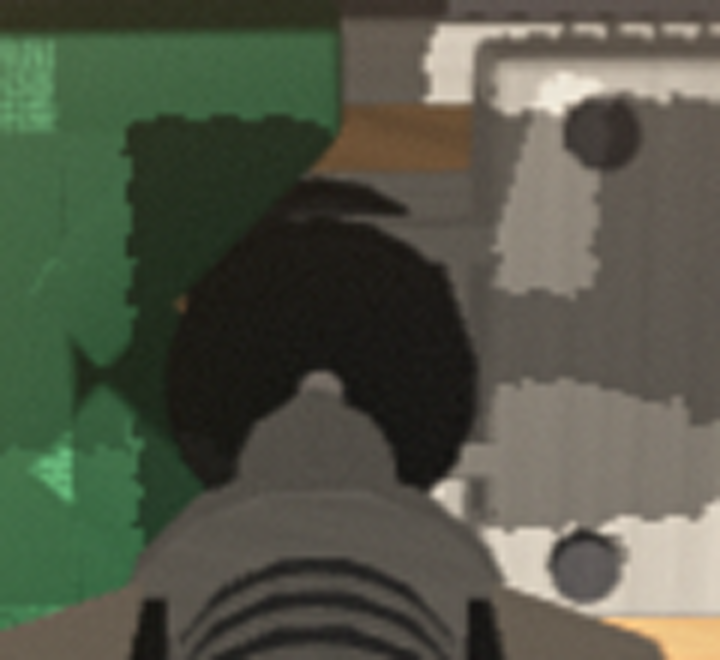

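View pics/s11c.png

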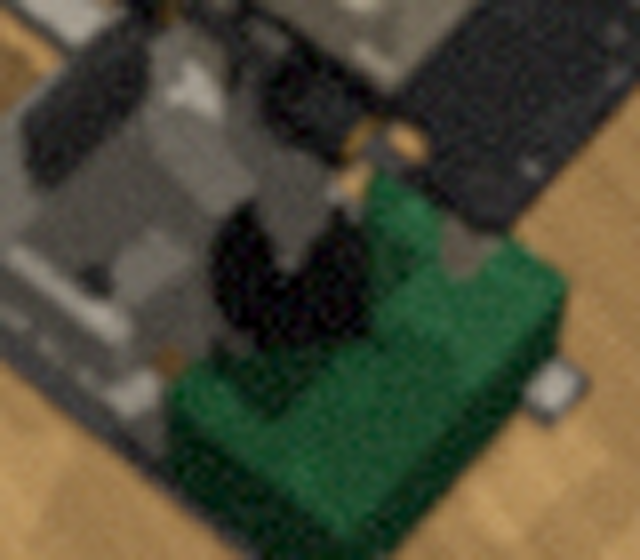

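>>> play_rows(commands=[{"offset": [0, 0, 0.002], "twist": 0}, {"offset": [0, 0, 0.002], "twist": 0}, {"offset": [0, 0, 0.002], "twist": 0}, {"offset": [0, 0, 0.002], "twist": 0}, {"offset": [0, 0, 0], "twist": 0}])

```text
time: 21.95
tool_pos: [609.8, 148.5, 359.4]
tcp_rot: [3.141, -0.001, 0.263]
contact_force: [-0.6, -0.3, 2.7]
grip_width: 29.6
```

>>> play_rows(commands=[{"offset": [0, 0, 0.002], "twist": 0}, {"offset": [0, 0, 0.002], "twist": 0}, {"offset": [0, 0, 0], "twist": 0}])

```text
time: 22.25
tool_pos: [609.9, 148.5, 356.0]
tcp_rot: [3.141, -0.002, 0.263]
contact_force: [-0.7, 0.1, 7.8]
grip_width: 29.3
```

>>> play_rows(commands=[{"offset": [0, 0, 0.002], "twist": 0}, {"offset": [0, 0, 0.002], "twist": 0}, {"offset": [0, 0, 0], "twist": 0}])

```text
time: 22.55
tool_pos: [609.8, 148.5, 351.7]
tcp_rot: [3.141, -0.002, 0.263]
contact_force: [-1.2, -1.2, 6.4]
grip_width: 30.1
```

>>> play_rows(commands=[{"offset": [0, 0, 0.001], "twist": 0}, {"offset": [0, 0, 0.001], "twist": 0}, {"offset": [0, 0, 0], "twist": 0}])

```text
time: 22.85
tool_pos: [609.9, 148.5, 349.0]
tcp_rot: [3.141, -0.001, 0.263]
contact_force: [-0.5, -0.3, 2.0]
grip_width: 29.7
```

>>> play_rows(commands=[{"offset": [0, 0, 0.001], "twist": 0}, {"offset": [0, 0, 0.0005], "twist": 0}, {"offset": [0, 0, 0], "twist": 0}])

```text
time: 23.15
tool_pos: [609.9, 148.6, 348.4]
tcp_rot: [3.141, -0.002, 0.263]
contact_force: [-1.7, -0.4, 8.1]
grip_width: 29.8
```

Force rose through 12 N, snapped down to about 5–6 N, then rose again at the end stop, so the punch tripped. Lift.

>>> play_rows(commands=[{"offset": [0, 0, -0.004], "twist": 0}, {"offset": [0, 0, -0.008], "twist": 0}, {"offset": [0, 0, -0.015], "twist": 0}, {"offset": [0, 0, -0.02], "twist": 0}, {"offset": [0, 0, -0.015], "twist": 0}])

```text
time: 23.65
tool_pos: [609.7, 148.5, 409.1]
tcp_rot: [-3.141, 0.002, 0.263]
contact_force: [-0.1, -0.8, -3.5]
grip_width: 29.3
```

>>> play_rows(commands=[{"offset": [0, 0, -0.008], "twist": 0}, {"offset": [0, 0, -0.003], "twist": 0}, {"offset": [0, 0, 0], "twist": 0}])

```text
time: 23.95
tool_pos: [609.7, 148.5, 419.5]
tcp_rot: [-3.142, 0.001, 0.263]
contact_force: [0.5, 0.3, -4.1]
grip_width: 29.8
```

```bash
python3 look.py w12; python3 -c "
from h import *
crop(cv2.imread('pics/w12.png'),230,100,430,250,4,'pics/w12c.png')
plan((426.6,320.7,419),15.08,n=9)"
```

```text
23.95 [609.73758768 148.49523879 419.54980437] [-3.14152073e+00  1.10580693e-03  2.63089349e-01] 29.793647090708966 [ 0.53882973  0.31393955 -4.06258104]
t 24.0 from [609.7 148.5 419.1] yaw 15.07 d [-1.831e+02  1.722e+02 -1.000e-01] dyaw 0.01 n 9
[{"offset":[-0.0147,-0.0238,0.0000],"twist":-0.00},{"offset":[-0.0147,-0.0238,0.0000],"twist":-0.00},{"offset":[-0.0147,-0.0238,0.0000],"twist":-0.00},{"offset":[-0.0147,-0.0238,0.0000],"twist":-0.00},{"offset":[-0.0147,-0.0238,0.0000],"twist":-0.00}]
[{"offset":[-0.0147,-0.0238,0.0000],"twist":-0.00},{"offset":[-0.0147,-0.0238,0.0000],"twist":-0.00},{"offset":[-0.0147,-0.0238,0.0000],"twist":-0.00},{"offset":[-0.0147,-0.0238,0.0000],"twist":-0.00}]
```

View pics/w12c.png

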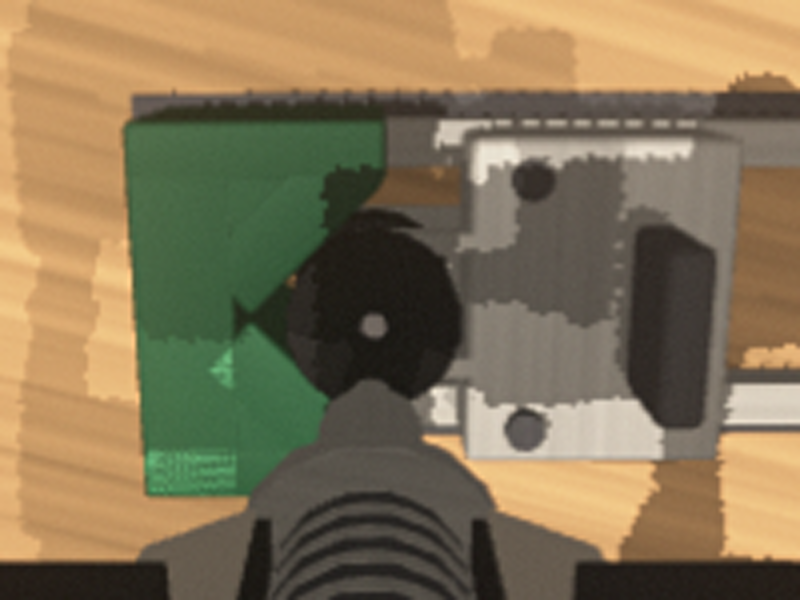

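Plug still seated. Carry the punch back.

>>> play_rows(commands=[{"offset": [-0.007, -0.012, 0], "twist": 0}, {"offset": [-0.015, -0.024, 0], "twist": 0}, {"offset": [-0.018, -0.028, 0], "twist": 0}, {"offset": [-0.019, -0.031, 0], "twist": 0}, {"offset": [-0.019, -0.031, 0], "twist": 0}])

```text
time: 24.5
tool_pos: [499.7, 251.0, 419.5]
tcp_rot: [-3.141, 0.002, 0.263]
contact_force: [0.4, 0.4, -3.3]
grip_width: 29.8
```

>>> play_rows(commands=[{"offset": [-0.019, -0.031, 0], "twist": 0}, {"offset": [-0.016, -0.026, 0], "twist": 0}, {"offset": [-0.012, -0.019, 0], "twist": 0}, {"offset": [-0.006, -0.009, 0], "twist": 0}, {"offset": [-0.001, -0.002, 0], "twist": 0}])

```text
time: 25.0
tool_pos: [425.7, 320.6, 420.0]
tcp_rot: [3.141, 0.001, 0.265]
contact_force: [1.0, -0.8, -3.8]
grip_width: 29.9
```

>>> play_rows(commands=[{"offset": [0, 0, 0], "twist": 0}, {"offset": [0, 0, 0], "twist": 0}, {"offset": [0, 0, 0], "twist": 0}, {"offset": [0, 0, 0], "twist": 0}])

```text
time: 25.4
tool_pos: [427.5, 319.3, 420.0]
tcp_rot: [3.141, 0.0, 0.262]
contact_force: [-0.8, -0.3, -2.3]
grip_width: 29.5
```

```bash
python3 look.py w13; python3 -c "
from h import *
crop(cv2.imread('pics/w13.png'),230,100,430,250,4,'pics/w13c.png')
plan((426.6,320.7,419),15.08,n=1)"
```

```text
25.4 [427.48321814 319.31159289 420.04897265] [3.14135741e+00 8.98947513e-05 2.61914256e-01] 29.545286839051748 [-0.80755814 -0.30060815 -2.31032255]
t 25.45 from [427.4 319.4 420.1] yaw 15.02 d [-0.8  1.3 -1.1] dyaw 0.06 n 1
[{"offset":[-0.0004,-0.0015,0.0011],"twist":-0.06}]
```

View pics/w13c.png

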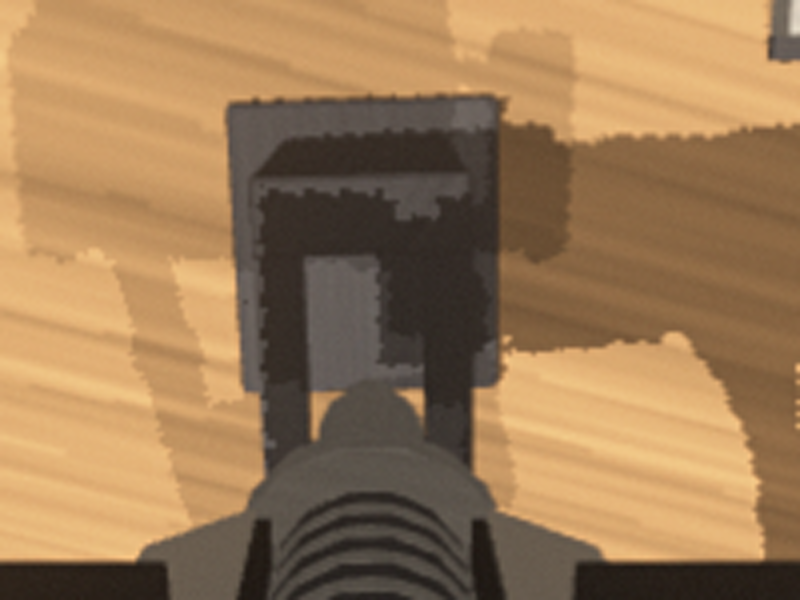

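>>> play_rows(commands=[{"offset": [0, -0.0015, 0], "twist": 0}, {"offset": [0, 0, 0.005], "twist": 0}, {"offset": [0, 0, 0.01], "twist": 0}, {"offset": [0, 0, 0.01], "twist": 0}, {"offset": [0, 0, 0.01], "twist": 0}])

```text
time: 25.95
tool_pos: [426.4, 321.2, 383.8]
tcp_rot: [3.141, 0.001, 0.263]
contact_force: [1.2, -0.5, -3.1]
grip_width: 29.4
```

>>> play_rows(commands=[{"offset": [0, 0, 0.005], "twist": 0}, {"offset": [0, 0, 0], "twist": 0}, {"offset": [0, 0, 0], "twist": 0}])

```text
time: 26.25
tool_pos: [426.6, 321.4, 380.2]
tcp_rot: [3.142, -0.0, 0.263]
contact_force: [-0.1, -0.4, -3.0]
grip_width: 29.7
```

>>> play_rows(commands=[{"offset": [0, 0.0005, 0.008], "twist": 0}, {"offset": [0, 0, 0.012], "twist": 0}, {"offset": [0, 0, 0.012], "twist": 0}, {"offset": [0, 0, 0.012], "twist": 0}, {"offset": [0, 0, 0.01], "twist": 0}])

```text
time: 26.75
tool_pos: [426.5, 320.7, 324.6]
tcp_rot: [3.141, 0.001, 0.263]
contact_force: [0.0, -0.1, -3.0]
grip_width: 29.6
```

>>> play_rows(commands=[{"offset": [0, 0, 0.006], "twist": 0}, {"offset": [0, 0, 0.003], "twist": 0}, {"offset": [0, 0, 0], "twist": 0}, {"offset": [0, 0, 0], "twist": 0}])

```text
time: 27.15
tool_pos: [426.8, 320.9, 317.5]
tcp_rot: [-3.141, -0.001, 0.263]
contact_force: [-0.3, 0.1, -3.2]
grip_width: 29.5
```

>>> play_rows(commands=[{"offset": [0, 0, 0.003], "twist": 0}, {"offset": [0, 0, 0.002], "twist": 0}, {"offset": [0, 0, 0.001], "twist": 0}, {"offset": [0, 0, 0.001], "twist": 0}, {"offset": [0, 0, 0], "twist": 0}])

```text
time: 27.65
tool_pos: [426.6, 320.8, 310.0]
tcp_rot: [3.141, 0.0, 0.263]
contact_force: [0.1, 0.4, -4.2]
grip_width: 29.2
```

>>> play_rows(commands=[{"offset": [0, 0, 0.001], "twist": 0}, {"offset": [0, 0, 0.0005], "twist": 0}, {"offset": [0, 0, 0], "twist": 0}, {"offset": [0, 0, 0], "twist": 0}])

```text
time: 28.05
tool_pos: [426.7, 320.8, 308.7]
tcp_rot: [3.142, -0.0, 0.263]
contact_force: [-0.4, 0.5, -3.3]
grip_width: 29.8
```

>>> play_rows(commands=[{"offset": [0, 0, 0.001], "twist": 0}, {"offset": [0, 0, 0], "twist": 0}, {"offset": [0, 0, 0], "twist": 0}])

```text
time: 28.35
tool_pos: [426.6, 320.8, 308.7]
tcp_rot: [-3.142, -0.001, 0.263]
contact_force: [-3.1, -1.3, 5.0]
grip_width: 29.4
```

Seated: force is +5 N and z matches the 308.7 at grasp. Release and check.

>>> play_rows(commands=[{"offset": [0, 0, -0.0005], "twist": 0}, {"offset": [0, 0, 0], "twist": 0}, {"offset": [0, 0, 0], "twist": 0}, {"offset": [0, 0, 0], "twist": 0}, {"offset": [0, 0, 0], "twist": 0}], jaw=60)

```text
time: 28.85
tool_pos: [426.7, 320.8, 308.1]
tcp_rot: [3.141, 0.0, 0.263]
contact_force: [-0.0, 1.2, -0.0]
grip_width: 65.1
```

>>> play_rows(commands=[{"offset": [0, 0, -0.01], "twist": 0}, {"offset": [0, 0, -0.025], "twist": 0}, {"offset": [0, 0, -0.04], "twist": 0}, {"offset": [0, 0, -0.04], "twist": 0}, {"offset": [-0.02, 0, -0.01], "twist": 0}])

```text
time: 29.35
tool_pos: [408.7, 315.9, 438.3]
tcp_rot: [-3.139, -0.009, 0.262]
contact_force: [0.7, 0.7, 0.6]
grip_width: 70.1
```

>>> play_rows(commands=[{"offset": [-0.02, 0, 0], "twist": 0}, {"offset": [0, 0, 0], "twist": 0}, {"offset": [0, 0, 0], "twist": 0}, {"offset": [0, 0, 0], "twist": 0}])

```text
time: 29.75
tool_pos: [388.6, 310.5, 433.2]
tcp_rot: [3.141, -0.0, 0.263]
contact_force: [0.6, -0.2, -0.3]
grip_width: 70.2
```

```bash
python3 look.py w14; python3 look2.py s14 scene;python3 look2.py t14 top; python3 -c "
from h import *
crop(cv2.imread('pics/s14.png'),210,130,460,310,3.2,'pics/s14c.png')"
```

```text
29.75 [388.63634547 310.51681518 433.21188907] [ 3.14147929e+00 -3.76288840e-04  2.62925985e-01] 70.21760493304178 [ 0.61687832 -0.16315588 -0.30528289]
```

View pics/w14.png

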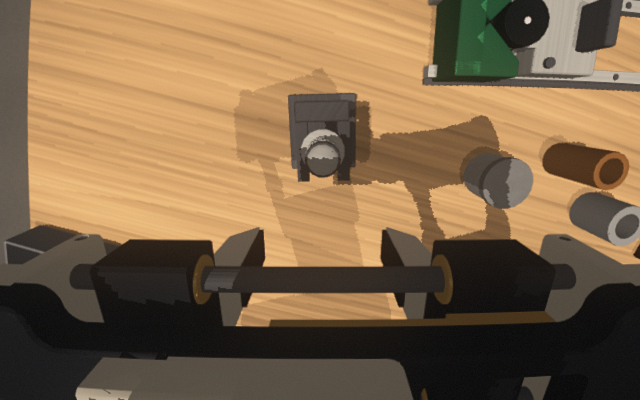

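View pics/s14c.png

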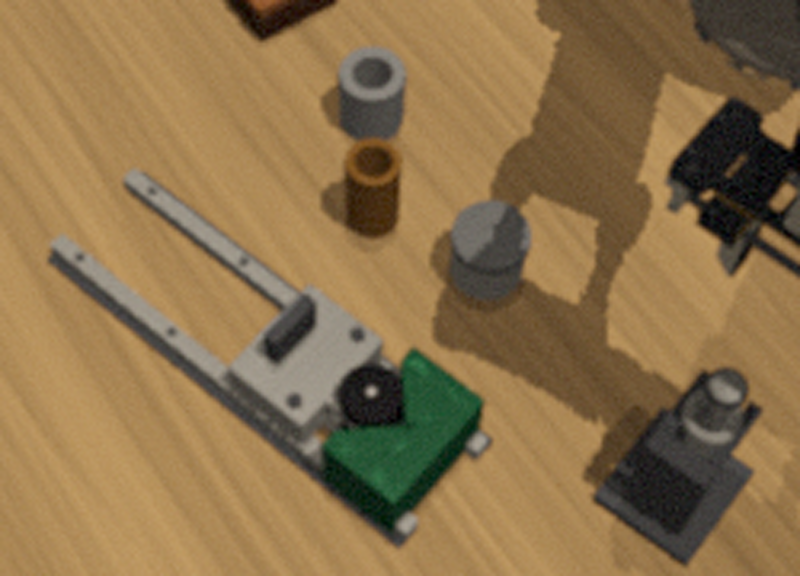

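View pics/t14.png

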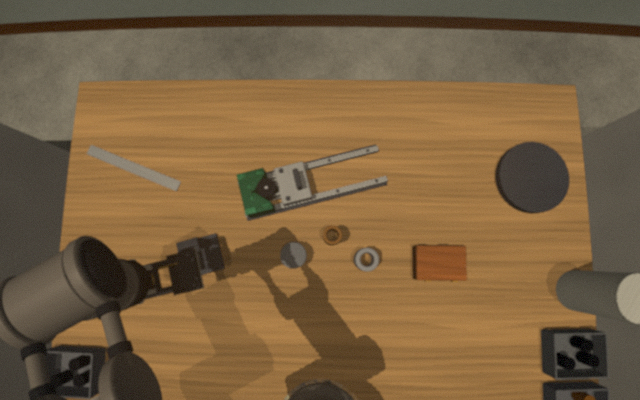

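The final pictures agree. The punch hangs upright at the same scene pixel as at the start (crop 727,382). The bushing stands at crop (373,190), the carriage is home, and the tin, collar and case have not moved.

```bash
python3 -c "
from plant import ticket
print(ticket.close_job())"
```

```text
the job is handed in; nothing more can be done
None
```

The job is done and handed in at about 30 s of the 72 s allowed; no verdict was reported.

- **Ring in the way:** it was the bronze bushing. I lifted it out and stood it upright on the bench at about (490, −20), between the tin and the collar.
- **Carriage:** I pinched the push bar and slid it about 165 mm to the hard stop, peaking at about 24 N. The wrist camera then put the plug centre 35.4 mm from the V-block's notch root, which is the expected seated distance.
- **Punch:** I set the tip at the measured face centre (609.5, 148.7), within about 0.5 mm. The force rose to about 12 N, dropped to about 6 N, then rose again at the end stop, so it tripped once. I hung it back at the same pose (z = 308.7) and let go.

**Last checks:** the pictures show the punch upright in its fork, the plug seated, the bushing standing, and the collar, tin and case where they were. The arm was touching nothing.

**Disagreements:**
- The scene and top cameras read heights up to 5 mm low for the plug and bushing and 9 to 11 mm low for the tin. They also put the bushing and plug about 4–6 mm off the wrist camera in y. I worked from the wrist measurements.
- The first two wrist views gave a poor bushing height (63 mm instead of 90) because they were taken too close together. I took 90 mm from the text, and the top and scene cameras gave 87.

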